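# Clear the bench beside the plate reader

## Robot

A 6-joint arm with a two-finger parallel gripper is mounted at the origin on the work surface. World frame = base frame: x ahead of the robot, y to its left, z up, the work surface at z = 0. Lengths are in mm, angles in rad, forces in N, time in s.
With the tool pointing down it reaches from about 400 to 925 mm from the base axis. Payload 12.5 kg.
Tool frame: the origin (TCP) lies between the finger pads; the fingertips stand 11 mm ahead of it and the grasp point (between the pads) lies 8 mm behind it; y points along the fingers, x is the direction in which the jaws open and shut, and the axes are right-handed (so a half turn about y gives the same grasp; the last joint's range is limited). The gripper opens to 95 mm and grips with 3 to 60 N. Pads are 20 mm wide; open, the fingers measure 119 mm over their backs; the gripper's body (75 mm by 180 mm) begins 59 mm behind the grasp point.
Start: joints at [1.153, 0.491, 1.559, -0, 1.092, -0.106], TCP at [191.716, 594.887, 225.661] pointing down, gripper open.
Joint ranges: [-3.1, 3.1], [-0.84, 2.19], [0.05, 2.79], [-1.13, 4.28], [0.06, 2.93], [-2.69, 2.69]. Speed limits (rad/s): [2.22, 2.22, 2.79, 3.14, 3.14, 3.14].

## Interface

Orientations are given as [roll, pitch, yaw] about the fixed x, y, z axes, in that order (R = Rz(yaw) Ry(pitch) Rx(roll)).
In Python, from cell import env gives the robot as it stands.
- The arm moves only by the tool jog_arm, never from a script. Its argument "series" is a list of rows, each an object of numbers: "dx", "dy", "dz": the shift along the world's x, y, z in m; "rx", "ry", "rz": the turn, a rotation vector about the world's x, y, z in degrees; "gripper": the opening, from 0 (shut) to 1 (fully open). A call has 1 to 12 rows; each row shifts and turns the commanded pose from where the row before left it; what a row does not reach is not made up. A row lasts 1/10 s, in which the tool goes at most 50 mm and 8.59 degrees, less where a joint would pass 70% of its speed; a pose out of reach is approached as far as the arm can. A call is refused whole if a number of a shift passes 0.05 or a number of a turn 8.59, either way. A call with a gripper value outside its range is refused whole. The fingers move at their own pace and stop on an object; the grip force is fixed at half the most. Time passes only in rows, so rows that do not move let the fingers close. It gives the time, the measured TCP pose, the force and the opening at its end, in the units of the state.
- env.state(): the state, without advancing time (a new reading comes with each control period).
- env.read_camera(name): name is "scene" or "top" or "wrist"; returns the picture (420x560x3 uint8, red, green, blue); there is no depth.
- env.camera_info(name): a dict with "camera_matrix" (3x3 intrinsics, pixels), "k1" (the pictures are not rectified: a ray, as slopes to the right and down, at radius r is drawn at 1 + k1 r^2 times it, then the intrinsics apply), "R" (3x3) and "t" (3): a world point X has camera coordinates R X + t; the wrist camera has in their place "mount" (4x4, takes a point from camera to tool coordinates, whose origin is the TCP and whose axes are the tool frame's). Camera axes: x right, y down, z forward; pixel columns grow to the right and rows downward; lengths in mm; the calibration is good to about 2 mm. A picture is of the moment at which its call begins: read the wrist's pose just before it. camera_info takes no time and is no camera call.
- env.job_done(): hands the job in, once; it reports no verdict.
The state is a dict: "t": time; "joints": joint angles; "qvel": joint speeds; "tau": joint torques, N m; "eef_pos": TCP position; "tcp_rot": TCP orientation; "ft_force": force on the tool from outside, world axes, zero at the start; "moment": the same for the moment, N m; "opening": opening from 0.0 (shut) to 1.0 (fully open).
Only numpy, scipy, OpenCV 4.12 (cv2) and the standard library are available. Lean on these libraries where they do the work, as an engineer would, in place of code of your own. Each camera call takes 0.05 s, during which the arm holds its last target.

## Task

Clear up after the assay: tip the stoppers out of every beaker that holds any into the grey wash tub, and stand each emptied beaker upright, fully on the white draining mat. Drop each used cuvette lying on the bench into the cardboard waste box. A beaker that is already empty is clean: leave it where it stands, and do not disturb the bottle, the flask or the tube rack.

Things in the scene. Friction and masses are not known exactly. Their poses are not given: they have to be found in the camera images.
- tub: Grey plastic wash tub, fixed, open on top: 160 (x) x 210 (y) x 50 mm high, walls and floor 5 mm. Origin: centre of its underside, on the bench; x and y along its sides, z up.
- mat: White draining mat with fine grey lines, fixed: 150 (x) x 230 (y) x 6 mm thick. Origin: centre of its underside; its top is 6 mm up.
- waste: Cardboard waste box, fixed, open on top: 140 (x) x 170 (y) x 80 mm high, walls and floor 5 mm. Origin: centre of its underside.
- beaker1: White plastic beaker, loose, 75 mm high, round: 62 mm outside diameter at the rim, tapering to 53 mm at the foot, wall 3 mm, floor 4 mm, 70 g. Starts upright on the bench, empty (clean) or with one or two stoppers in it. Origin: centre of its underside; z runs up its axis to the mouth.
- beaker2: White plastic beaker, loose, 75 mm high, round: 62 mm outside diameter at the rim, tapering to 53 mm at the foot, wall 3 mm, floor 4 mm, 70 g. Starts upright on the bench, empty (clean) or with one or two stoppers in it. Origin: centre of its underside; z runs up its axis to the mouth.
- beaker3: White plastic beaker, loose, 75 mm high, round: 62 mm outside diameter at the rim, tapering to 53 mm at the foot, wall 3 mm, floor 4 mm, 70 g. Starts upright on the bench, empty (clean) or with one or two stoppers in it. Origin: centre of its underside; z runs up its axis to the mouth.
- stopper1: Hard reddish-brown stopper, a short tapered plug 22 mm long, 21 mm diameter at the wide end and 16 mm at the other, 12 g; if present it starts standing wide end up in one of the beakers. Origin: centre of the narrow end; z along its axis to the wide end.
- stopper2: Hard reddish-brown stopper, a short tapered plug 22 mm long, 21 mm diameter at the wide end and 16 mm at the other, 12 g; if present it starts standing wide end up in one of the beakers. Origin: centre of the narrow end; z along its axis to the wide end.
- stopper3: Hard reddish-brown stopper, a short tapered plug 22 mm long, 21 mm diameter at the wide end and 16 mm at the other, 12 g; if present it starts standing wide end up in one of the beakers. Origin: centre of the narrow end; z along its axis to the wide end.
- stopper4: Hard reddish-brown stopper, a short tapered plug 22 mm long, 21 mm diameter at the wide end and 16 mm at the other, 12 g; if present it starts standing wide end up in one of the beakers. Origin: centre of the narrow end; z along its axis to the wide end.
- stopper5: Hard reddish-brown stopper, a short tapered plug 22 mm long, 21 mm diameter at the wide end and 16 mm at the other, 12 g; if present it starts standing wide end up in one of the beakers. Origin: centre of the narrow end; z along its axis to the wide end.
- stopper6: Hard reddish-brown stopper, a short tapered plug 22 mm long, 21 mm diameter at the wide end and 16 mm at the other, 12 g; if present it starts standing wide end up in one of the beakers. Origin: centre of the narrow end; z along its axis to the wide end.
- cuvette1: Used white plastic cuvette lying on the bench: a square bar 45 (x, its length) x 12.5 x 12.5 mm, dark open end at +x, 12 g. Origin: centre of its underside; z up as it first lies.
- cuvette2: Used white plastic cuvette lying on the bench: a square bar 45 (x, its length) x 12.5 x 12.5 mm, dark open end at +x, 12 g. Origin: centre of its underside; z up as it first lies.
- amber_bottle: Bystander: amber glass jar with black cap, 66 mm diameter, 140 mm high, beyond the work. Origin: centre of its underside.
- flask: Bystander: black drinking flask, 66 mm diameter, 175 mm high, beyond the work. Origin: centre of its underside.
- tube_rack: Bystander: orange tube rack, 80 x 160 x 50 mm (64 mm over the tubes), at the side. Origin: centre of its underside.

How it is judged (in metres and radians):
On the way:
1. a beaker is tipped over the tub (((angle between beaker1's own z axis and vertical above 1.4 rad and horizontal distance between beaker1 and tub below 0.16 m) or (angle between beaker2's own z axis and vertical above 1.4 rad and horizontal distance between beaker2 and tub below 0.16 m) or (angle between beaker3's own z axis and vertical above 1.4 rad and horizontal distance between beaker3 and tub below 0.16 m))), for 0.2 s.
At the end, for the whole second after the job is handed in: Every stopper lies in the tub and every cuvette in the waste box; each beaker that held stoppers stands upright (0.1 rad), at rest, its centre within 68 x 108 mm of the mat's centre; a beaker empty at the start is upright within 30 mm of where it stood (x of stopper1 in the frame of tub between -0.077 and 0.077 m and y of stopper1 in the frame of tub between -0.102 and 0.102 m and z of stopper1 in the frame of tub between -0.005 and 0.05 m and x of stopper2 in the frame of tub between -0.077 and 0.077 m and y of stopper2 in the frame of tub between -0.102 and 0.102 m and z of stopper2 in the frame of tub between -0.005 and 0.05 m and x of stopper3 in the frame of tub between -0.077 and 0.077 m and y of stopper3 in the frame of tub between -0.102 and 0.102 m and z of stopper3 in the frame of tub between -0.005 and 0.05 m and x of stopper4 in the frame of tub between -0.077 and 0.077 m and y of stopper4 in the frame of tub between -0.102 and 0.102 m and z of stopper4 in the frame of tub between -0.005 and 0.05 m and x of stopper5 in the frame of tub between -0.077 and 0.077 m and y of stopper5 in the frame of tub between -0.102 and 0.102 m and z of stopper5 in the frame of tub between -0.005 and 0.05 m and x of stopper6 in the frame of tub between -0.077 and 0.077 m and y of stopper6 in the frame of tub between -0.102 and 0.102 m and z of stopper6 in the frame of tub between -0.005 and 0.05 m and x of cuvette1 in the frame of waste between -0.067 and 0.067 m and y of cuvette1 in the frame of waste between -0.082 and 0.082 m and z of cuvette1 in the frame of waste between -0.005 and 0.07 m and x of cuvette2 in the frame of waste between -0.067 and 0.067 m and y of cuvette2 in the frame of waste between -0.082 and 0.082 m and z of cuvette2 in the frame of waste between -0.005 and 0.07 m and ((x of beaker1 in the frame of mat between -0.068 and 0.068 m and y of beaker1 in the frame of mat between -0.108 and 0.108 m and z of beaker1 in the frame of mat between -0.005 and 0.015 m) or (distance of beaker1 from where it was at the start of the episode below 0.03 m and not (x of stopper1 in the frame of tub between -0.077 and 0.077 m and y of stopper1 in the frame of tub between -0.102 and 0.102 m and z of stopper1 in the frame of tub between -0.005 and 0.05 m) and not (x of stopper2 in the frame of tub between -0.077 and 0.077 m and y of stopper2 in the frame of tub between -0.102 and 0.102 m and z of stopper2 in the frame of tub between -0.005 and 0.05 m))) and (distance of beaker1 from where it was at the start of the episode below 0.03 m or (x of stopper1 in the frame of tub between -0.077 and 0.077 m and y of stopper1 in the frame of tub between -0.102 and 0.102 m and z of stopper1 in the frame of tub between -0.005 and 0.05 m) or (x of stopper2 in the frame of tub between -0.077 and 0.077 m and y of stopper2 in the frame of tub between -0.102 and 0.102 m and z of stopper2 in the frame of tub between -0.005 and 0.05 m)) and angle between each of beaker1, beaker2, beaker3's own z axis and vertical below 0.1 rad and linear speed of each of beaker1, beaker2, beaker3 below 0.02 m/s and ((x of beaker2 in the frame of mat between -0.068 and 0.068 m and y of beaker2 in the frame of mat between -0.108 and 0.108 m and z of beaker2 in the frame of mat between -0.005 and 0.015 m) or (distance of beaker2 from where it was at the start of the episode below 0.03 m and not (x of stopper3 in the frame of tub between -0.077 and 0.077 m and y of stopper3 in the frame of tub between -0.102 and 0.102 m and z of stopper3 in the frame of tub between -0.005 and 0.05 m) and not (x of stopper4 in the frame of tub between -0.077 and 0.077 m and y of stopper4 in the frame of tub between -0.102 and 0.102 m and z of stopper4 in the frame of tub between -0.005 and 0.05 m))) and (distance of beaker2 from where it was at the start of the episode below 0.03 m or (x of stopper3 in the frame of tub between -0.077 and 0.077 m and y of stopper3 in the frame of tub between -0.102 and 0.102 m and z of stopper3 in the frame of tub between -0.005 and 0.05 m) or (x of stopper4 in the frame of tub between -0.077 and 0.077 m and y of stopper4 in the frame of tub between -0.102 and 0.102 m and z of stopper4 in the frame of tub between -0.005 and 0.05 m)) and ((x of beaker3 in the frame of mat between -0.068 and 0.068 m and y of beaker3 in the frame of mat between -0.108 and 0.108 m and z of beaker3 in the frame of mat between -0.005 and 0.015 m) or (distance of beaker3 from where it was at the start of the episode below 0.03 m and not (x of stopper5 in the frame of tub between -0.077 and 0.077 m and y of stopper5 in the frame of tub between -0.102 and 0.102 m and z of stopper5 in the frame of tub between -0.005 and 0.05 m) and not (x of stopper6 in the frame of tub between -0.077 and 0.077 m and y of stopper6 in the frame of tub between -0.102 and 0.102 m and z of stopper6 in the frame of tub between -0.005 and 0.05 m))) and (distance of beaker3 from where it was at the start of the episode below 0.03 m or (x of stopper5 in the frame of tub between -0.077 and 0.077 m and y of stopper5 in the frame of tub between -0.102 and 0.102 m and z of stopper5 in the frame of tub between -0.005 and 0.05 m) or (x of stopper6 in the frame of tub between -0.077 and 0.077 m and y of stopper6 in the frame of tub between -0.102 and 0.102 m and z of stopper6 in the frame of tub between -0.005 and 0.05 m))); the robot touches nothing.
It fails at once if a bystander (bottle, flask or tube rack) is pushed more than 40 mm or tipped (distance of any of amber_bottle, flask, tube_rack from where it was at the start of the episode above 0.04 m or angle between any of amber_bottle, flask, tube_rack's own z axis and vertical above 0.3 rad).
Of stopper1, stopper2, stopper3, stopper4, stopper5, stopper6 only 3 to 4 are there at a start; the rules pass over those that are not, and their reading is None.
At some moment in a run one of cuvette1, cuvette2 may be knocked a few centimetres aside while the robot is not near it.
It also fails if it takes over 210 s, if anything falls off the work surface, if the arm or the gripper's body presses on something with over 40 N, if the wrist force passes 120 N, or if a joint passes its speed limit or range.

## Working session

There is one attempt and no reset: what is moved stays moved. The work goes in short steps, Python scripts to look and compute and a tool call to move; the robot and the scene stay as the last step left them, time stands still between calls to the robot, and variables do not carry over. Pictures are saved under pics/ and viewed, and the job is handed in when it is done.

Besides the shell and the picture viewer there is one more tool, called after "Request:" as name(argument=value, ...) on one line, values as JSON. jog_arm: Moves the arm, as the interface text tells. Its arguments: {"type":"object","properties":{"series":{"type":"array"}},"required":["series"]}

```bash
ls; mkdir -p pics; cat > h.py <<'E'
import numpy as np, cv2
from cell import env
def shot(name,fn):
    s=env.state(); im=env.read_camera(name); cv2.imwrite('pics/'+fn,cv2.cvtColor(im,cv2.COLOR_RGB2BGR)); return s,im
def Rrpy(r):
    from scipy.spatial.transform import Rotation as R
    return R.from_euler('xyz',r).as_matrix()
E
python3 - <<'E'
from h import *
for n in ['scene','top','wrist']:
    i=env.camera_info(n); print(n,{k:np.round(v,4).tolist() for k,v in i.items() if not isinstance(v,str)})
    shot(n,n+'0.png')
print(env.state())
E
```

```text
pics
scene {'camera_matrix': [[437.1666, 0.0, 279.4807], [0.0, 437.1666, 211.4346], [0.0, 0.0, 1.0]], 'k1': -0.1371, 'R': [[-0.2247, 0.9744, 0.0082], [0.6856, 0.1641, -0.7093], [-0.6925, -0.1537, -0.7049]], 't': [22.2309, -381.5653, 1550.6065]}
top {'camera_matrix': [[469.9603, 0.0, 277.7874], [0.0, 469.9603, 208.5596], [0.0, 0.0, 1.0]], 'k1': -0.0273, 'R': [[0.0133, -0.9998, -0.0118], [-0.9942, -0.012, -0.1073], [0.1071, 0.0131, -0.9942]], 't': [109.6547, 575.5668, 1174.5047]}
wrist {'camera_matrix': [[345.1936, 0.0, 286.3398], [0.0, 345.1936, 206.692], [0.0, 0.0, 1.0]], 'k1': -0.0645, 'mount': [[1.0, -0.0007, -0.0006, -0.0953], [0.0004, -0.2883, 0.9575, -157.5073], [-0.0008, -0.9575, -0.2883, 81.7184], [0.0, 0.0, 0.0, 1.0]]}
{'t': 0.15, 'joints': array([ 1.15339286e+00,  4.91408411e-01,  1.55935733e+00, -6.54058803e-06,
        1.09170476e+00, -1.05609693e-01]), 'qvel': array([ 0.00116579, -0.00169528, -0.00187192,  0.00014687, -0.00026349,
        0.00032613]), 'tau': array([ 1.73112734e-03, -6.12898207e+01, -2.58276594e+01,  6.93386584e-02,
        4.72644309e-02, -5.86821761e-05]), 'eef_pos': array([191.63603807, 594.69301242, 225.18737723]), 'tcp_rot': array([-1.57070956e+00,  8.73563710e-04,  1.25900561e+00]), 'ft_force': array([-0.01573961, -0.12310118,  0.28659458]), 'moment': array([ 0.02021396, -0.04017693,  0.04557481]), 'opening': 1.0005639455733915}
```

View pics/scene0.png

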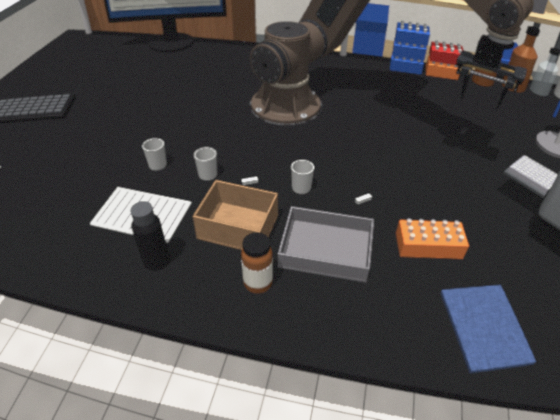

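View pics/top0.png

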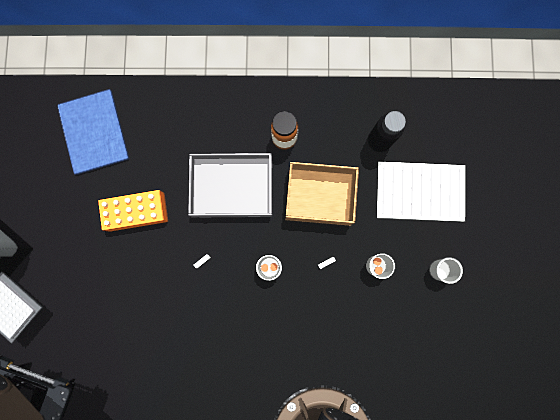

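View pics/wrist0.png

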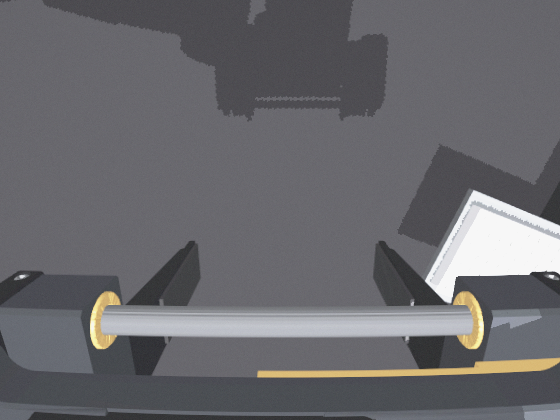

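The scene and top views show three beakers at top pixels about (269,268), (380,266) and (447,270). The first two hold stoppers. Cuvettes lie at (202,261) and (327,263), the tub is at (230,185), the waste box at (322,194) and the mat at (421,191). Next I'll zoom in and measure.

```bash
cat >> h.py <<'E'
INF={}
def info(n):
    if n not in INF: INF[n]=env.camera_info(n)
    return INF[n]
def ray(n,uv,s=None):
    i=info(n);K=np.array(i['camera_matrix'],float);k=i['k1']
    p=cv2.undistortPoints(np.array([[uv]],float),K,np.array([k,0,0,0.]))[0,0]
    d=np.array([p[0],p[1],1.])
    if n=='wrist':
        M=np.array(i['mount']);T=np.eye(4);T[:3,:3]=Rrpy(s['tcp_rot']);T[:3,3]=s['eef_pos'];W=T@M
        return W[:3,3],W[:3,:3]@d
    R=np.array(i['R']);t=np.array(i['t'])
    return -R.T@t,R.T@d
def onz(n,uv,z,s=None):
    o,d=ray(n,uv,s); return o+d*(z-o[2])/d[2]
def tri(a,b):
    (o1,d1),(o2,d2)=a,b
    d1=d1/np.linalg.norm(d1);d2=d2/np.linalg.norm(d2)
    A=np.stack([d1,-d2],1);l=np.linalg.lstsq(A,o2-o1,rcond=None)[0]
    p,q=o1+l[0]*d1,o2+l[1]*d2
    return (p+q)/2,np.linalg.norm(p-q)
E
python3 - <<'E'
import cv2
a=cv2.imread('pics/top0.png');s=cv2.imread('pics/scene0.png')
A=cv2.resize(a[240:300,180:480],None,fx=2.66,fy=2.66,interpolation=cv2.INTER_CUBIC)
B=cv2.resize(s[125:225,130:390],None,fx=3,fy=3,interpolation=cv2.INTER_CUBIC)
import numpy as np
C=np.zeros((A.shape[0]+B.shape[0],800,3),np.uint8);C[:A.shape[0],:A.shape[1]]=A;C[A.shape[0]:,:B.shape[1]]=B
cv2.imwrite('pics/z0.png',C);print(A.shape,B.shape)
E
```

```text
(160, 798, 3) (300, 780, 3)
```

View pics/z0.png

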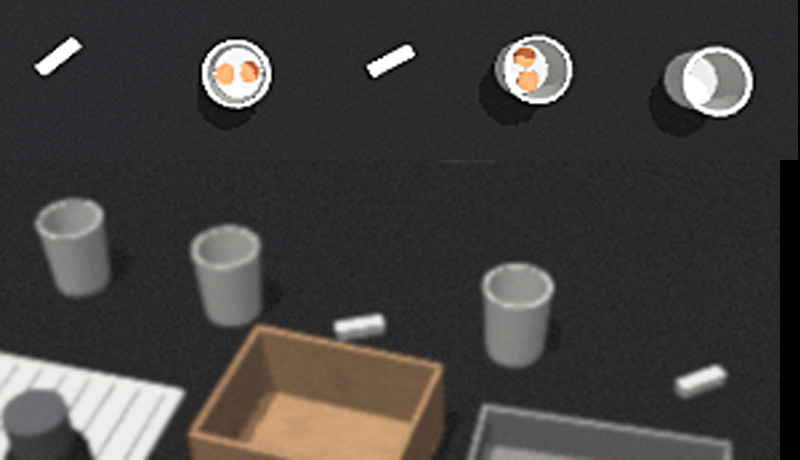

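The zoom shows two stoppers each in the beakers at y-left and centre, which is the maximum of four, so the right one at about (449,270) is empty. Now measuring rims, cuvettes and containers.

```bash
python3 - <<'E'
from h import *
top=cv2.imread('pics/top0.png');sc=cv2.imread('pics/scene0.png')
def bright(im,box,th):
    x0,y0,x1,y1=box
    g=im[y0:y1,x0:x1].min(2); g=cv2.resize(g,None,fx=4,fy=4,interpolation=cv2.INTER_CUBIC)
    m=(g>th).astype(np.uint8)
    cs=cv2.findContours(m,cv2.RETR_EXTERNAL,cv2.CHAIN_APPROX_NONE)[0]
    c=max(cs,key=cv2.contourArea)
    return (c[:,0,:].astype(float)+0.5)/4-0.5+[x0,y0]
# cuvettes
for nm,bt,bs in [('cA',(185,245,220,280),(350,188,378,208)),('cB',(310,250,345,278),(236,172,264,190))]:
    c=bright(top,bt,140); r=cv2.minAreaRect(c.astype(np.float32)); bx=cv2.boxPoints(r)
    W=np.array([onz('top',p,12.5) for p in bx]); print(nm,'top px',np.round(r[0],1),'world z12.5',W.mean(0).round(1), 'sides',np.linalg.norm(W[0]-W[1]).round(1),np.linalg.norm(W[1]-W[2]).round(1))
    e=(W[1]-W[0]) if np.linalg.norm(W[0]-W[1])>np.linalg.norm(W[1]-W[2]) else W[2]-W[1]
    print('  ang deg',np.degrees(np.arctan2(e[1],e[0])).round(1))
    c2=bright(sc,bs,110); r2=cv2.minAreaRect(c2.astype(np.float32))
    p,g=tri(ray('top',r[0]),ray('scene',r2[0])); print('  tri',p.round(1),g.round(1))
for nm,bt in [('b_left',(250,250,288,286)),('b_mid',(362,248,400,286)),('b_right',(427,250,467,288))]:
    x0,y0,x1,y1=bt; g=top[y0:y1,x0:x1].min(2); g=cv2.resize(g,None,fx=4,fy=4,interpolation=cv2.INTER_CUBIC)
    print(nm,'max',g.max()); cv2.imwrite('pics/r_%s.png'%nm,cv2.resize((g>170).astype(np.uint8)*255,None,fx=2,fy=2))
    m=(g>200).astype(np.uint8)
    cs=cv2.findContours(m,cv2.RETR_EXTERNAL,cv2.CHAIN_APPROX_NONE)[0]; c=max(cs,key=lambda c:len(c))
    pts=(c[:,0,:]+0.5)/4-0.5+[x0,y0]
    h=cv2.convexHull(pts.astype(np.float32)); 
    W=np.array([onz('top',p,75)[:2] for p in h[:,0]]); 
    (cx,cy),r=cv2.minEnclosingCircle(W.astype(np.float32)); print('  rim at z75',round(cx,1),round(cy,1),'r',round(r,1), 'pxbox',pts.min(0),pts.max(0))
E
```

```text
cA top px [201.5 260.8] world z12.5 [438.  312.6  12.5] sides 47.5 14.4
  ang deg -51.0
  tri [438.  313.3  10.7] 0.8
cB top px [326.5 262.3] world z12.5 [438.6  -9.9  12.5] sides 47.1 14.4
  ang deg -61.2
  tri [438.5  -9.9   9.8] 0.5
b_left max 255
  rim at z75 425.6 137.3 r 31.6 pxbox [255.875 254.875] [281.125 279.875]
b_mid max 255
  rim at z75 431.8 -139.2 r 31.6 pxbox [369.375 253.375] [394.125 278.125]
b_right max 255
  rim at z75 423.2 -303.7 r 31.8 pxbox [436.625 257.625] [462.125 283.125]
```

```bash
python3 - <<'E'
from h import *
top=cv2.imread('pics/top0.png');sc=cv2.imread('pics/scene0.png')
def big(im,x0,y0,x1,y1,f,fn):
    cv2.imwrite(fn,cv2.resize(im[y0:y1,x0:x1],None,fx=f,fy=f,interpolation=cv2.INTER_CUBIC))
big(top,180,140,480,240,2.66,'pics/z1.png')
big(sc,80,130,390,290,2.58,'pics/z2.png')
# beaker rims in scene: ellipse of bright rim ring -> outer hull topmost part
hsv=cv2.cvtColor(top,cv2.COLOR_BGR2HSV)
# mat
m=((top.min(2)>150)).astype(np.uint8); m[:, :370]=0; m[:150]=0; m[230:]=0
m=cv2.morphologyEx(m,cv2.MORPH_CLOSE,np.ones((5,5)))
c=max(cv2.findContours(m,0,cv2.CHAIN_APPROX_NONE)[0],key=cv2.contourArea)
r=cv2.minAreaRect(c.astype(np.float32)); W=np.array([onz('top',p,6) for p in cv2.boxPoints(r)]); print('mat',W.round(0).tolist(),W.mean(0))
# waste
m=cv2.inRange(hsv,(8,70,60),(30,255,255)); m[:,:280]=0;m[:,365:]=0;m[:150]=0;m[235:]=0
c=max(cv2.findContours(m,0,cv2.CHAIN_APPROX_NONE)[0],key=cv2.contourArea)
r=cv2.minAreaRect(c.astype(np.float32)); print('waste px',cv2.boxPoints(r).round(1).tolist());W=np.array([onz('top',p,80) for p in cv2.boxPoints(r)]); print('waste',W.round(0).tolist(),W.mean(0))
m=(top.min(2)>40).astype(np.uint8); m[:,:183]=0;m[:,278:]=0;m[:148]=0;m[225:]=0
c=max(cv2.findContours(m,0,cv2.CHAIN_APPROX_NONE)[0],key=cv2.contourArea)
r=cv2.minAreaRect(c.astype(np.float32)); print('tub px',cv2.boxPoints(r).round(1).tolist());W=np.array([onz('top',p,50) for p in cv2.boxPoints(r)]); print('tub',W.round(0).tolist(),W.mean(0))
for nm,p,z in [('bottle',(284,120),140),('flask',(394,121),175),('rack',(132,208),64)]: print(nm,onz('top',p,z).round(0))
E
```

```text
mat [[557.0, -139.0, 6.0], [707.0, -146.0, 6.0], [700.0, -380.0, 6.0], [550.0, -370.0, 6.0]] [ 628.28782192 -258.78464814    6.        ]
waste px [[284.70001220703125, 220.0], [289.5, 161.10000610351562], [359.29998779296875, 166.6999969482422], [354.5, 225.60000610351562]]
waste [[541.0, 99.0, 80.0], [688.0, 89.0, 80.0], [676.0, -85.0, 80.0], [529.0, -72.0, 80.0]] [608.52265774   7.66779886  80.        ]
tub px [[183.0, 224.0], [183.0, 148.0], [277.0, 148.0], [277.0, 224.0]]
tub [[530.0, 356.0, 50.0], [726.0, 363.0, 50.0], [728.0, 121.0, 50.0], [533.0, 118.0, 50.0]] [629.31163569 239.3397147   50.        ]
bottle [775. 104. 140.]
flask [ 765. -150.  175.]
rack [568. 483.  64.]
```

View pics/z1.png

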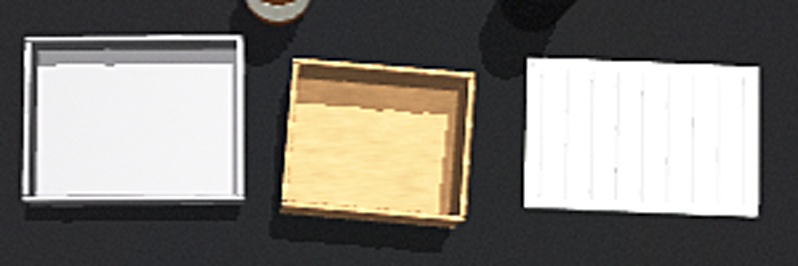

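View pics/z2.png

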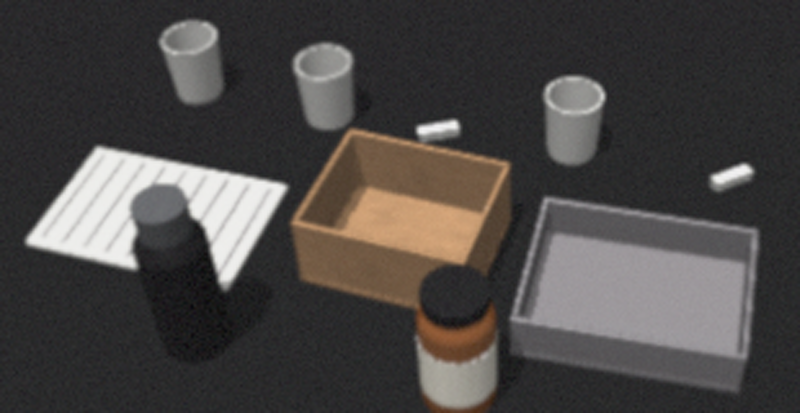

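```bash
python3 - <<'E'
from h import *
T=lambda u,v:(180+(u+.5)/2.66-.5,140+(v+.5)/2.66-.5)
S=lambda u,v:(80+(u+.5)/2.58-.5,130+(v+.5)/2.58-.5)
for n,a,b in [('tub nl',(243,199),(547,201)),('tub nh',(24,199),(757,232)),('tub fl',(243,36),(513,320)),('tub fh',(24,37),(745,360)),
 ('wst nl',(465,219),(352,131)),('wst nh',(281,212),(510,163)),('wst fl',(474,73),(296,223)),
 ('mat nl',(759,216),(97,147)),('mat nh',(525,207),(288,185)),('mat fl',(760,67),(27,242)),
 ('b1',None,(574,94)),('b2',None,(324,62)),('b3',None,(190,40))]:
    if a is None:
        tp={'b1':(268.6,267.4),'b2':(381.75,265.75),'b3':(449.4,270.4)}[n]
    else: tp=T(*a)
    p,g=tri(ray('top',tp),ray('scene',S(*b))); print(n,p.round(1),g.round(1))
print('tub@50',[onz('top',T(*a),50)[:2].round(0).tolist() for a in [(243,199),(24,199),(243,36),(24,37)]])
print('waste@80',[onz('top',T(*a),80)[:2].round(0).tolist() for a in [(465,219),(281,212),(474,73),(293,59)]])
E
```

```text
tub nl [557.  135.4  45.5] 3.5
tub nh [554.4 342.9  48.5] 1.1
tub fl [714.6 137.6  48. ] 3.4
tub fh [711.9 346.6  48. ] 2.4
wst nl [537.6 -70.6  79.2] 3.7
wst nh [542.9  96.8  75.4] 1.2
wst fl [674.1 -79.1  79.9] 4.5
mat nl [ 550.  -371.3    7.5] 1.1
mat nh [ 556.3 -141.7    5.6] 1.6
mat fl [ 698.4 -376.     5.8] 3.8
b1 [424.6 137.1  77.1] 0.7
b2 [ 432.  -138.2   76.1] 1.3
b3 [ 422.5 -304.1   72.3] 2.0
tub@50 [[557.0, 134.0], [554.0, 342.0], [714.0, 136.0], [711.0, 347.0]]
waste@80 [[538.0, -72.0], [542.0, 97.0], [675.0, -81.0], [686.0, 88.0]]
```

Request:
jog_arm(series=[{"dx": 0.025,"dy": -0.028,"dz": -0.006,"rz": -3.3},{"dx": 0.025,"dy": -0.028,"dz": -0.006,"rz": -3.3},{"dx": 0.025,"dy": -0.028,"dz": -0.006,"rz": -3.3},{"dx": 0.025,"dy": -0.028,"dz": -0.006,"rz": -3.3},{"dx": 0.025,"dy": -0.028,"dz": -0.006,"rz": -3.3},{"dx": 0.025,"dy": -0.028,"dz": -0.006,"rz": -3.3},{"dx": 0.025,"dy": -0.028,"dz": -0.006,"rz": -3.3},{"dx": 0.025,"dy": -0.028,"dz": -0.006,"rz": -3.3},{"dx": 0.025,"dy": -0.028,"dz": -0.006,"rz": -3.3},{"dx": 0.021,"dy": -0.03,"dz": -0.006,"rz": -3.3},{},{}])

```text
$.series[0]: bad value
```

Request:
jog_arm(series=[{"dx": 0.025,"dy": -0.028,"dz": -0.006,"rx": 0,"ry": 0,"rz": -3.3,"gripper": 1}])

```text
t: 0.25
eef_pos: [215.3, 568.5, 219.6]
tcp_rot: [-1.57, -0.001, 1.204]
ft_force: [0.9, -1.0, 0.5]
opening: 0.999
```

Request:
jog_arm(series=[{"dx": 0.025,"dy": -0.028,"dz": -0.008,"rx": 0,"ry": 0,"rz": -3.3,"gripper": 0.6},{"dx": 0.025,"dy": -0.028,"dz": -0.008,"rx": 0,"ry": 0,"rz": -3.3,"gripper": 0.6},{"dx": 0.025,"dy": -0.028,"dz": -0.008,"rx": 0,"ry": 0,"rz": -3.3,"gripper": 0.6},{"dx": 0.025,"dy": -0.028,"dz": -0.008,"rx": 0,"ry": 0,"rz": -3.3,"gripper": 0.6},{"dx": 0.025,"dy": -0.028,"dz": -0.008,"rx": 0,"ry": 0,"rz": -3.3,"gripper": 0.6},{"dx": 0.025,"dy": -0.028,"dz": -0.008,"rx": 0,"ry": 0,"rz": -3.3,"gripper": 0.6},{"dx": 0.025,"dy": -0.028,"dz": -0.008,"rx": 0,"ry": 0,"rz": -3.3,"gripper": 0.6},{"dx": 0.025,"dy": -0.028,"dz": -0.008,"rx": 0,"ry": 0,"rz": -3.3,"gripper": 0.6},{"dx": 0.021,"dy": -0.03,"dz": -0.006,"rx": 0,"ry": 0,"rz": -3.4,"gripper": 0.6},{"dx": 0,"dy": 0,"dz": 0,"rx": 0,"ry": 0,"rz": 0,"gripper": 0.6},{"dx": 0,"dy": 0,"dz": 0,"rx": 0,"ry": 0,"rz": 0,"gripper": 0.6}])

```text
t: 1.35
eef_pos: [438.0, 312.4, 149.5]
tcp_rot: [-1.571, 0.0, 0.68]
ft_force: [-0.3, 0.0, 0.2]
opening: 0.603
```

```bash
python3 - <<'E'
from h import *
s,im=shot('wrist','w1.png'); shot('top','t1.png'); print(s['eef_pos'].round(1),s['tcp_rot'].round(3),s['joints'].round(3))
E
```

```text
[438.  312.4 149.5] [-1.571  0.     0.68 ] [ 0.497  0.463  1.856  0.     0.823 -0.183]
```

View pics/w1.png

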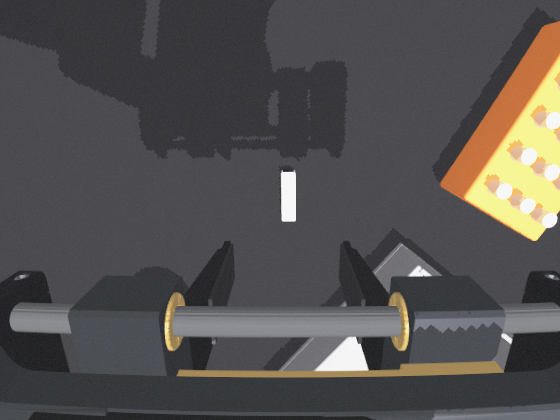

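View pics/t1.png

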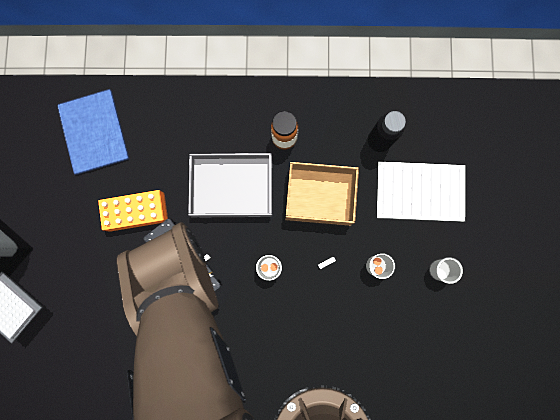

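The wrist view shows cuvette A upright at about (288,195), between the fingers. Checking its position by ray.

```bash
cat >> h.py <<'E'
def cuv(s,im,z=12.5,roi=(200,100,380,260),th=150):
    x0,y0,x1,y1=roi;m=np.zeros(im.shape[:2],np.uint8);m[y0:y1,x0:x1]=(im.min(2)[y0:y1,x0:x1]>th)
    c=max(cv2.findContours(m,0,cv2.CHAIN_APPROX_NONE)[0],key=cv2.contourArea)
    r=cv2.minAreaRect(c.astype(np.float32));B=cv2.boxPoints(r);W=np.array([onz('wrist',p,z,s) for p in B])
    l=[np.linalg.norm(W[0]-W[1]),np.linalg.norm(W[1]-W[2])];e=W[1]-W[0] if l[0]>l[1] else W[2]-W[1]
    return r,W.mean(0),np.round(l,1),np.degrees(np.arctan2(e[1],e[0]))
E
python3 - <<'E'
from h import *
s=env.state();im=cv2.imread('pics/w1.png'); r=cuv(s,im);print(r)
print(tri(ray('wrist',r[0][0],s),ray('top',(201.5,260.8))))
E
```

```text
(((287.9999694824219, 195.49998474121094), (50.99999237060547, 13.999998092651367), 90.0), array([436.59284225, 316.27496693,  12.5       ]), array([12.1, 46.6]), np.float64(-50.547789470900724))
(array([438.05840516, 314.42891316,   1.68551863]), np.float64(0.15017204592227354))
```

Request:
jog_arm(series=[{"dx": 0,"dy": 0.001,"dz": -0.035,"rx": 0,"ry": 0,"rz": 0,"gripper": 0.6},{"dx": 0,"dy": 0.001,"dz": -0.035,"rx": 0,"ry": 0,"rz": 0,"gripper": 0.6},{"dx": 0,"dy": 0,"dz": -0.03,"rx": 0,"ry": 0,"rz": 0,"gripper": 0.6},{"dx": 0,"dy": 0,"dz": -0.02,"rx": 0,"ry": 0,"rz": 0,"gripper": 0.6},{"dx": 0,"dy": 0,"dz": -0.015,"rx": 0,"ry": 0,"rz": 0,"gripper": 0.5},{"dx": 0,"dy": 0,"dz": 0,"rx": 0,"ry": 0,"rz": 0,"gripper": 0.3},{"dx": 0,"dy": 0,"dz": 0,"rx": 0,"ry": 0,"rz": 0,"gripper": 0},{"dx": 0,"dy": 0,"dz": 0,"rx": 0,"ry": 0,"rz": 0,"gripper": 0},{"dx": 0,"dy": 0,"dz": 0,"rx": 0,"ry": 0,"rz": 0,"gripper": 0},{"dx": 0,"dy": 0,"dz": 0,"rx": 0,"ry": 0,"rz": 0,"gripper": 0},{"dx": 0,"dy": 0,"dz": 0,"rx": 0,"ry": 0,"rz": 0,"gripper": 0},{"dx": 0,"dy": 0,"dz": 0,"rx": 0,"ry": 0,"rz": 0,"gripper": 0}])

```text
t: 2.65
eef_pos: [437.9, 315.1, 15.2]
tcp_rot: [-1.571, -0.001, 0.681]
ft_force: [-0.9, 1.0, 7.2]
opening: 0.125
```

Request:
jog_arm(series=[{"dx": 0,"dy": 0,"dz": 0.03,"rx": 0,"ry": 0,"rz": 0,"gripper": 0},{"dx": 0,"dy": 0,"dz": 0.04,"rx": 0,"ry": 0,"rz": 0,"gripper": 0},{"dx": 0,"dy": 0,"dz": 0.04,"rx": 0,"ry": 0,"rz": 0,"gripper": 0},{"dx": 0.019,"dy": -0.034,"dz": 0.02,"rx": 0,"ry": 0,"rz": -3,"gripper": 0},{"dx": 0.019,"dy": -0.034,"dz": 0,"rx": 0,"ry": 0,"rz": -3,"gripper": 0},{"dx": 0.019,"dy": -0.034,"dz": 0,"rx": 0,"ry": 0,"rz": -3,"gripper": 0},{"dx": 0.019,"dy": -0.034,"dz": 0,"rx": 0,"ry": 0,"rz": -3,"gripper": 0},{"dx": 0.019,"dy": -0.034,"dz": 0,"rx": 0,"ry": 0,"rz": -3,"gripper": 0},{"dx": 0.019,"dy": -0.034,"dz": 0,"rx": 0,"ry": 0,"rz": -3,"gripper": 0},{"dx": 0.019,"dy": -0.034,"dz": 0,"rx": 0,"ry": 0,"rz": -3,"gripper": 0},{"dx": 0.019,"dy": -0.034,"dz": 0,"rx": 0,"ry": 0,"rz": -3,"gripper": 0},{"dx": 0.019,"dy": -0.034,"dz": 0,"rx": 0,"ry": 0,"rz": -3,"gripper": 0}])

```text
t: 3.85
eef_pos: [609.2, 7.2, 144.7]
tcp_rot: [-1.571, -0.0, 0.208]
ft_force: [-0.5, 1.8, -0.2]
opening: 0.126
```

```bash
python3 - <<'E'
from h import *
s,im=shot('wrist','w2.png'); print(s['eef_pos'].round(1),s['opening'])
E
```

```text
[609.2   7.2 144.7] 0.12585402541363197
```

View pics/w2.png

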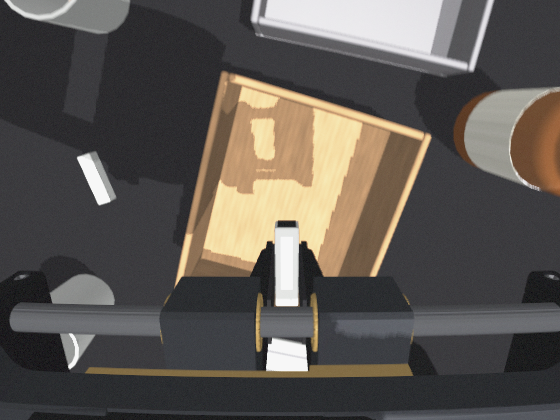

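The cuvette is held at about (287,240), over the waste box.

Request:
jog_arm(series=[{"dx": 0,"dy": 0,"dz": -0.03,"rx": 0,"ry": 0,"rz": 0,"gripper": 0},{"dx": 0,"dy": 0,"dz": -0.03,"rx": 0,"ry": 0,"rz": 0,"gripper": 0},{"dx": 0,"dy": 0,"dz": -0.015,"rx": 0,"ry": 0,"rz": 0,"gripper": 0},{"dx": 0,"dy": 0,"dz": 0,"rx": 0,"ry": 0,"rz": 0,"gripper": 0.35},{"dx": 0,"dy": 0,"dz": 0,"rx": 0,"ry": 0,"rz": 0,"gripper": 0.35},{"dx": 0,"dy": 0,"dz": 0,"rx": 0,"ry": 0,"rz": 0,"gripper": 0.35},{"dx": 0,"dy": 0,"dz": 0.04,"rx": 0,"ry": 0,"rz": 0,"gripper": 0.35},{"dx": 0,"dy": 0,"dz": 0.035,"rx": 0,"ry": 0,"rz": 0,"gripper": 0.4},{"dx": -0.035,"dy": 0,"dz": 0.01,"rx": 0,"ry": 0,"rz": 4,"gripper": 0.5},{"dx": -0.035,"dy": 0,"dz": 0,"rx": 0,"ry": 0,"rz": 4,"gripper": 0.6},{"dx": -0.035,"dy": -0.01,"dz": 0,"rx": 0,"ry": 0,"rz": 4,"gripper": 0.6},{"dx": -0.035,"dy": -0.01,"dz": 0,"rx": 0,"ry": 0,"rz": 5,"gripper": 0.6}])

```text
t: 5.1
eef_pos: [467.6, -11.1, 155.9]
tcp_rot: [-1.572, -0.002, 0.511]
ft_force: [0.7, 0.5, -0.2]
opening: 0.593
```

```bash
python3 - <<'E'
from h import *
s,im=shot('wrist','w3.png'); print(s['eef_pos'].round(1),s['tcp_rot'],s['opening'])
try: print(cuv(s,im,roi=(150,60,420,260)))
except Exception as e: print(e)
E
```

```text
[467.6 -11.1 155.9] [-1.57231976 -0.00196206  0.51058303] 0.5927765176089015
(((258.5, 178.0), (50.0, 15.0), 90.0), array([437.7408752 ,  -8.34356571,  12.5       ]), array([13.1, 45.4]), np.float64(-61.73873790845903))
```

View pics/w3.png

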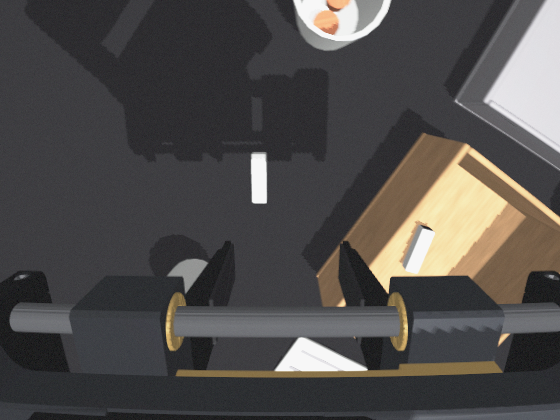

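The wrist view shows cuvette A inside the waste box at (420,250) and cuvette B at (258,178), still at its measured place.

Request:
jog_arm(series=[{"dx": -0.03,"dy": 0.002,"dz": -0.03,"rx": 0,"ry": 0,"rz": 0,"gripper": 0.6},{"dx": 0,"dy": 0,"dz": -0.035,"rx": 0,"ry": 0,"rz": 0,"gripper": 0.6},{"dx": 0,"dy": 0,"dz": -0.035,"rx": 0,"ry": 0,"rz": 0,"gripper": 0.6},{"dx": 0,"dy": 0,"dz": -0.025,"rx": 0,"ry": 0,"rz": 0,"gripper": 0.6},{"dx": 0,"dy": 0,"dz": -0.015,"rx": 0,"ry": 0,"rz": 0,"gripper": 0.5},{"dx": 0,"dy": 0,"dz": 0,"rx": 0,"ry": 0,"rz": 0,"gripper": 0.3},{"dx": 0,"dy": 0,"dz": 0,"rx": 0,"ry": 0,"rz": 0,"gripper": 0},{"dx": 0,"dy": 0,"dz": 0,"rx": 0,"ry": 0,"rz": 0,"gripper": 0},{"dx": 0,"dy": 0,"dz": 0,"rx": 0,"ry": 0,"rz": 0,"gripper": 0},{"dx": 0,"dy": 0,"dz": 0,"rx": 0,"ry": 0,"rz": 0,"gripper": 0},{"dx": 0,"dy": 0,"dz": 0,"rx": 0,"ry": 0,"rz": 0,"gripper": 0},{"dx": 0,"dy": 0,"dz": 0,"rx": 0,"ry": 0,"rz": 0,"gripper": 0}])

```text
t: 6.35
eef_pos: [439.0, -9.2, 15.3]
tcp_rot: [-1.572, -0.001, 0.507]
ft_force: [-0.1, 0.4, 8.6]
opening: 0.131
```

Request:
jog_arm(series=[{"dx": 0,"dy": 0,"dz": 0.03,"rx": 0,"ry": 0,"rz": 0,"gripper": 0},{"dx": 0,"dy": 0,"dz": 0.04,"rx": 0,"ry": 0,"rz": 0,"gripper": 0},{"dx": 0,"dy": 0,"dz": 0.04,"rx": 0,"ry": 0,"rz": 0,"gripper": 0},{"dx": 0.017,"dy": 0.001,"dz": 0.02,"rx": 0,"ry": 0,"rz": -3,"gripper": 0},{"dx": 0.034,"dy": 0.002,"dz": 0,"rx": 0,"ry": 0,"rz": -5,"gripper": 0},{"dx": 0.034,"dy": 0.002,"dz": 0,"rx": 0,"ry": 0,"rz": -5,"gripper": 0},{"dx": 0.034,"dy": 0.002,"dz": 0,"rx": 0,"ry": 0,"rz": -5,"gripper": 0},{"dx": 0.034,"dy": 0.002,"dz": 0,"rx": 0,"ry": 0,"rz": -5,"gripper": 0},{"dx": 0.017,"dy": 0.001,"dz": 0,"rx": 0,"ry": 0,"rz": -3,"gripper": 0},{"dx": 0,"dy": 0,"dz": -0.03,"rx": 0,"ry": 0,"rz": 0,"gripper": 0},{"dx": 0,"dy": 0,"dz": -0.03,"rx": 0,"ry": 0,"rz": 0,"gripper": 0},{"dx": 0,"dy": 0,"dz": -0.01,"rx": 0,"ry": 0,"rz": 0,"gripper": 0}])

```text
t: 7.55
eef_pos: [607.4, 1.0, 72.2]
tcp_rot: [-1.57, 0.004, 0.053]
ft_force: [0.5, 0.8, 1.0]
opening: 0.125
```

Request:
jog_arm(series=[{"dx": 0,"dy": 0,"dz": 0,"rx": 0,"ry": 0,"rz": 0,"gripper": 0.35},{"dx": 0,"dy": 0,"dz": 0,"rx": 0,"ry": 0,"rz": 0,"gripper": 0.35},{"dx": 0,"dy": 0,"dz": 0,"rx": 0,"ry": 0,"rz": 0,"gripper": 0.35},{"dx": 0,"dy": 0,"dz": 0.04,"rx": 0,"ry": 0,"rz": 0,"gripper": 0.35},{"dx": 0,"dy": 0,"dz": 0.04,"rx": 0,"ry": 0,"rz": 0,"gripper": 0.35},{"dx": -0.03,"dy": 0,"dz": 0.03,"rx": 0,"ry": 0,"rz": -3,"gripper": 0.6},{"dx": -0.03,"dy": 0,"dz": 0.02,"rx": 5,"ry": 0,"rz": 0,"gripper": 0.8},{"dx": -0.03,"dy": 0,"dz": 0.01,"rx": 5,"ry": 0,"rz": 0,"gripper": 0.9},{"dx": -0.03,"dy": 0,"dz": 0.01,"rx": 5,"ry": 0,"rz": 0,"gripper": 1},{"dx": -0.03,"dy": 0,"dz": 0,"rx": 5,"ry": 0,"rz": 0,"gripper": 1},{"dx": -0.03,"dy": 0,"dz": 0,"rx": 5,"ry": 0,"rz": 0,"gripper": 1},{"dx": 0,"dy": 0,"dz": 0,"rx": 5,"ry": 0,"rz": 0,"gripper": 1}])

```text
t: 8.75
eef_pos: [426.3, 1.4, 226.4]
tcp_rot: [-1.044, -0.003, 0.0]
ft_force: [0.1, 0.4, 0.4]
opening: 0.879
```

```bash
python3 - <<'E'
from h import *
s,im=shot('wrist','w4.png'); print(s['eef_pos'].round(1),s['tcp_rot'],s['opening'],s['joints'].round(3))
shot('top','t4.png');shot('scene','s4.png')
E
```

```text
[426.3   1.4 226.4] [-1.04423831e+00 -3.01997474e-03  4.20890299e-04] 0.8790789174619789 [-0.444  0.284  2.023  0.526  1.135 -0.744]
```

View pics/s4.png

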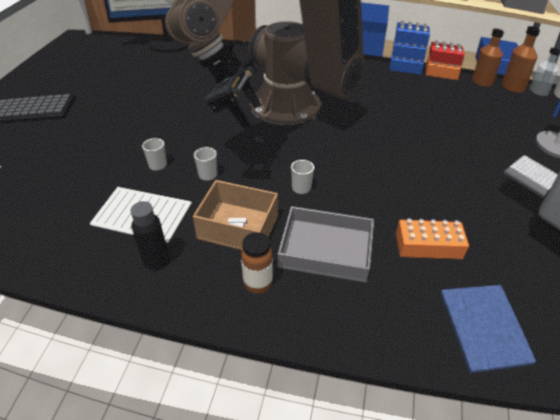

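View pics/w4.png

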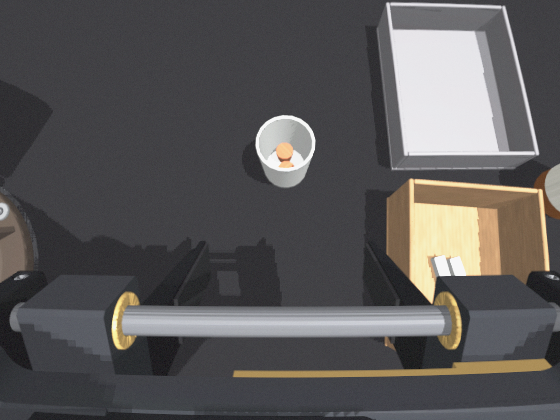

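Scene and wrist views: both cuvettes lie in the waste box (wrist about (443,268) and (458,268)), and b1 with its two stoppers is straight ahead at (286,150). The sideways tilt works, so I'll approach b1 at 40° below horizontal.

Request:
jog_arm(series=[{"dx": 0,"dy": 0.01,"dz": -0.022,"rx": 5,"ry": 0,"rz": 0,"gripper": 1},{"dx": 0,"dy": 0.01,"dz": -0.022,"rx": 5,"ry": 0,"rz": 0,"gripper": 1},{"dx": 0,"dy": 0.01,"dz": -0.022,"rx": 5,"ry": 0,"rz": 0,"gripper": 1},{"dx": 0,"dy": 0.01,"dz": -0.022,"rx": 5,"ry": 0,"rz": 0,"gripper": 1},{"dx": 0,"dy": 0.01,"dz": -0.022,"rx": 0,"ry": 0,"rz": 0,"gripper": 1},{"dx": 0,"dy": 0,"dz": 0,"rx": 0,"ry": 0,"rz": 0,"gripper": 1},{"dx": 0,"dy": 0,"dz": 0,"rx": 0,"ry": 0,"rz": 0,"gripper": 1}])

```text
t: 9.6
eef_pos: [429.0, 51.1, 115.1]
tcp_rot: [-0.7, -0.0, 0.002]
ft_force: [-0.6, -0.6, -0.7]
opening: 0.995
```

```bash
python3 - <<'E'
from h import *
s,im=shot('wrist','w5.png'); print(s['eef_pos'].round(1),s['tcp_rot'],s['opening'],s['joints'].round(3),s['ft_force'])
E
```

```text
[429.   51.1 115.1] [-6.99526336e-01 -2.16916182e-04  2.34806400e-03] 0.9951320389397037 [-0.478  0.604  2.148  0.871  1.091 -1.182] [-0.58208904 -0.63238881 -0.71593977]
```

View pics/w5.png

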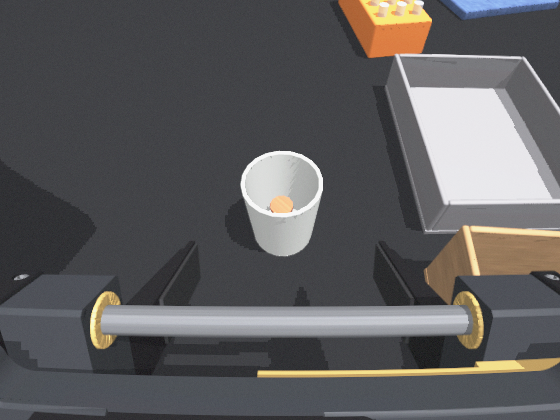

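```bash
python3 - <<'E'
from h import *
s=env.state()
l=onz('wrist',(242,188),75,s);r=onz('wrist',(322,185),75,s);print(l.round(1),r.round(1),((l+r)/2).round(1))
p,g=tri(ray('wrist',(282,187),s),ray('top',(268.6,267.4)));print(p.round(1),g)
E
```

```text
[396.7 131.1  75. ] [455.4 133.9  75. ] [426.1 132.5  75. ]
[425.2 137.1  68.1] 1.3275133748365346
```

Request:
jog_arm(series=[{"dx": -0.0035,"dy": 0.018,"dz": -0.015,"rx": 0,"ry": 0,"rz": 0,"gripper": 1},{"dx": 0,"dy": 0.018,"dz": -0.015,"rx": 0,"ry": 0,"rz": 0,"gripper": 1},{"dx": 0,"dy": 0.018,"dz": -0.015,"rx": 0,"ry": 0,"rz": 0,"gripper": 1},{"dx": 0,"dy": 0.018,"dz": -0.015,"rx": 0,"ry": 0,"rz": 0,"gripper": 1},{"dx": 0,"dy": 0.018,"dz": -0.014,"rx": 0,"ry": 0,"rz": 0,"gripper": 1},{"dx": 0,"dy": 0,"dz": 0,"rx": 0,"ry": 0,"rz": 0,"gripper": 0.8},{"dx": 0,"dy": 0,"dz": 0,"rx": 0,"ry": 0,"rz": 0,"gripper": 0.7},{"dx": 0,"dy": 0,"dz": 0,"rx": 0,"ry": 0,"rz": 0,"gripper": 0.6},{"dx": 0,"dy": 0,"dz": 0,"rx": 0,"ry": 0,"rz": 0,"gripper": 0.4},{"dx": 0,"dy": 0,"dz": 0,"rx": 0,"ry": 0,"rz": 0,"gripper": 0.3},{"dx": 0,"dy": 0,"dz": 0,"rx": 0,"ry": 0,"rz": 0,"gripper": 0.2},{"dx": 0,"dy": 0,"dz": 0,"rx": 0,"ry": 0,"rz": 0,"gripper": 0.2}])

```text
t: 10.85
eef_pos: [425.5, 140.7, 41.1]
tcp_rot: [-0.698, -0.001, -0.0]
ft_force: [0.4, -3.2, 6.7]
opening: 0.611
```

```bash
python3 - <<'E'
from h import *
s,im=shot('wrist','w6.png'); print(s['eef_pos'].round(1),s['tcp_rot'],s['opening'],s['joints'].round(3),s['ft_force'])
shot('scene','s6.png')
E
```

```text
[425.5 140.7  41.1] [-6.97524516e-01 -1.20837592e-03 -2.67723373e-04] 0.6108218468976065 [-0.293  0.761  2.229  1.166  0.925 -1.39 ] [ 0.37491978 -3.23481911  6.70243538]
```

View pics/w6.png

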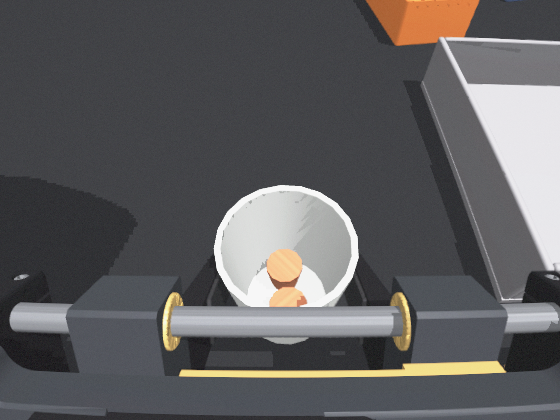

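View pics/s6.png

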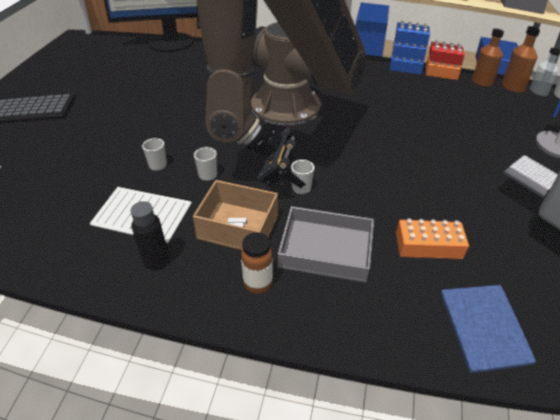

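Gripped: opening 58 mm, as expected at that height; both stoppers are visible in the beaker at (285,275). Lifting and carrying to the tub.

Request:
jog_arm(series=[{"dx": 0,"dy": 0,"dz": 0.025,"rx": 0,"ry": 0,"rz": 0,"gripper": 0.2},{"dx": 0,"dy": 0,"dz": 0.035,"rx": 0,"ry": 0,"rz": 0,"gripper": 0.2},{"dx": 0,"dy": 0,"dz": 0.035,"rx": 0,"ry": 0,"rz": 0,"gripper": 0.2},{"dx": 0.015,"dy": 0.01,"dz": 0.02,"rx": 0,"ry": 0,"rz": 0,"gripper": 0.2},{"dx": 0.025,"dy": 0.015,"dz": 0.01,"rx": 0,"ry": 0,"rz": 0,"gripper": 0.2},{"dx": 0.025,"dy": 0.015,"dz": 0.01,"rx": 4,"ry": 0,"rz": 0,"gripper": 0.2},{"dx": 0.025,"dy": 0.015,"dz": 0,"rx": 4,"ry": 0,"rz": 0,"gripper": 0.2},{"dx": 0.025,"dy": 0.015,"dz": 0,"rx": 4,"ry": 0,"rz": 0,"gripper": 0.2},{"dx": 0.025,"dy": 0.015,"dz": 0,"rx": 4,"ry": 0,"rz": 0,"gripper": 0.2},{"dx": 0.025,"dy": 0.015,"dz": 0,"rx": 4,"ry": 0,"rz": 0,"gripper": 0.2},{"dx": 0.01,"dy": 0,"dz": 0,"rx": 0,"ry": 0,"rz": 0,"gripper": 0.2},{"dx": 0,"dy": 0,"dz": 0,"rx": 0,"ry": 0,"rz": 0,"gripper": 0.2}])

```text
t: 12.15
eef_pos: [600.5, 240.6, 174.9]
tcp_rot: [-0.351, -0.0, 0.0]
ft_force: [0.0, 0.4, -0.8]
opening: 0.608
```

```bash
python3 - <<'E'
from h import *
s,im=shot('wrist','w7.png'); print(s['eef_pos'].round(1),s['tcp_rot'],s['opening'],s['joints'].round(3),s['ft_force'])
shot('scene','s7.png')
E
```

```text
[600.5 240.6 174.9] [-3.50846310e-01 -5.72583927e-05  4.28938280e-04] 0.608142097145409 [-0.117  0.747  1.79   1.273  1.349 -0.954] [ 0.02970387  0.37889066 -0.75200681]
```

View pics/w7.png

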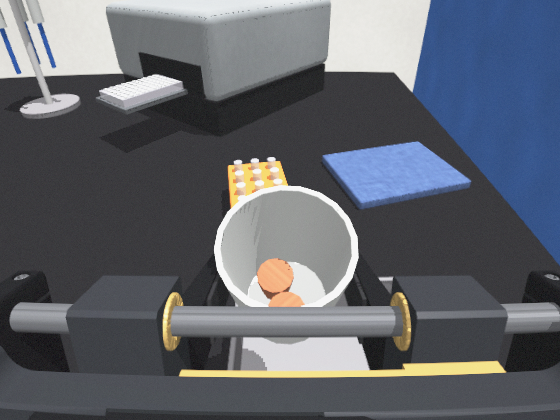

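View pics/s7.png

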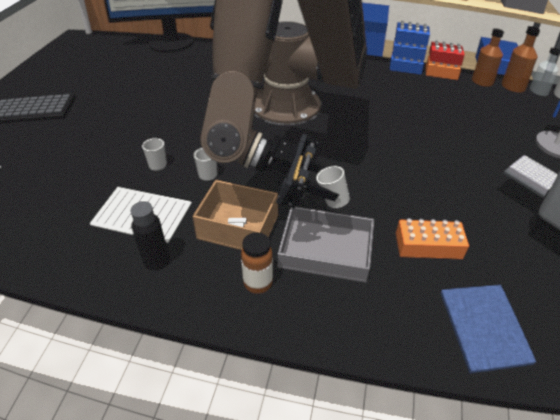

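Request:
jog_arm(series=[{"dx": 0,"dy": 0.01,"dz": 0,"rx": 7,"ry": 0,"rz": 0,"gripper": 0.2},{"dx": 0,"dy": 0.01,"dz": 0,"rx": 7,"ry": 0,"rz": 0,"gripper": 0.2},{"dx": 0,"dy": 0,"dz": 0,"rx": 6,"ry": 0,"rz": 0,"gripper": 0.2},{"dx": 0,"dy": 0,"dz": 0,"rx": 0,"ry": 8,"rz": 0,"gripper": 0.2},{"dx": 0,"dy": 0,"dz": 0,"rx": 0,"ry": 8,"rz": 0,"gripper": 0.2},{"dx": 0,"dy": 0,"dz": 0,"rx": 0,"ry": 8,"rz": 0,"gripper": 0.2},{"dx": 0,"dy": 0,"dz": 0,"rx": 0,"ry": 8,"rz": 0,"gripper": 0.2},{"dx": 0,"dy": 0,"dz": 0,"rx": 0,"ry": 8,"rz": 0,"gripper": 0.2},{"dx": 0,"dy": 0,"dz": 0,"rx": 0,"ry": 8,"rz": 0,"gripper": 0.2},{"dx": 0,"dy": 0,"dz": 0,"rx": 0,"ry": 8,"rz": 0,"gripper": 0.2},{"dx": 0,"dy": 0,"dz": 0,"rx": 0,"ry": 8,"rz": 0,"gripper": 0.2},{"dx": 0,"dy": 0,"dz": 0,"rx": 0,"ry": 8,"rz": 0,"gripper": 0.2}])

```text
t: 13.45
eef_pos: [599.6, 260.5, 176.5]
tcp_rot: [-0.004, 1.261, -0.004]
ft_force: [-0.2, -0.2, -1.0]
opening: 0.611
```

```bash
python3 - <<'E'
from h import *
s,im=shot('scene','s8.png'); print(s['eef_pos'].round(1),s['opening'],s['joints'].round(3),s['ft_force'].round(1))
print(Rrpy(s['tcp_rot']).round(3))
E
```

```text
[599.6 260.5 176.5] 0.6106755204940488 [-0.111  0.891  1.802  1.471  1.618  0.137] [-0.2 -0.2 -1. ]
[[ 0.305  0.     0.952]
 [-0.001  1.     0.   ]
 [-0.952 -0.001  0.305]]
```

View pics/s8.png

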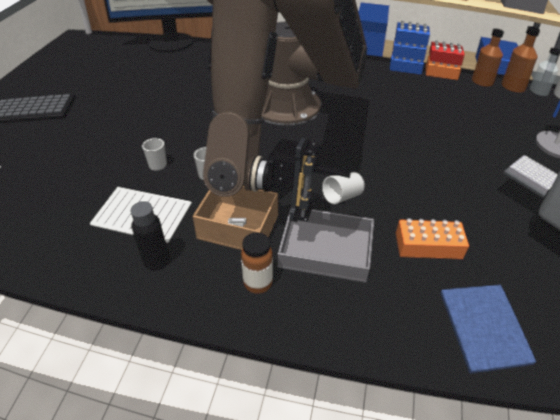

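Request:
jog_arm(series=[{"dx": 0,"dy": 0,"dz": 0,"rx": 0,"ry": 5,"rz": 0,"gripper": 0.2},{"dx": 0,"dy": 0,"dz": 0,"rx": 0,"ry": 5,"rz": 0,"gripper": 0.2},{"dx": 0,"dy": 0,"dz": 0,"rx": 0,"ry": 5,"rz": 0,"gripper": 0.2},{"dx": 0,"dy": 0,"dz": 0,"rx": 0,"ry": 5,"rz": 0,"gripper": 0.2},{"dx": 0,"dy": 0,"dz": 0,"rx": 0,"ry": 5,"rz": 0,"gripper": 0.2},{"dx": 0,"dy": 0,"dz": 0,"rx": 0,"ry": 7,"rz": 0,"gripper": 0.2},{"dx": 0,"dy": 0,"dz": 0,"rx": 0,"ry": 7,"rz": 0,"gripper": 0.2},{"dx": 0,"dy": 0,"dz": 0,"rx": 0,"ry": 7,"rz": 0,"gripper": 0.2},{"dx": 0,"dy": 0,"dz": 0,"rx": 0,"ry": 7,"rz": 0,"gripper": 0.2},{"dx": 0,"dy": 0,"dz": 0,"rx": 0,"ry": 7,"rz": 0,"gripper": 0.2},{"dx": 0,"dy": 0,"dz": 0,"rx": 0,"ry": 7,"rz": 0,"gripper": 0.2},{"dx": 0,"dy": 0,"dz": 0,"rx": 0,"ry": 7,"rz": 0,"gripper": 0.2}])

```text
t: 14.7
eef_pos: [599.7, 260.5, 176.4]
tcp_rot: [-3.14, 0.592, -3.141]
ft_force: [0.2, -0.3, -0.9]
opening: 0.615
```

```bash
python3 - <<'E'
from h import *
s,im=shot('scene','s9.png'); print(s['eef_pos'].round(1),s['opening'],s['joints'].round(3),s['ft_force'].round(1))
shot('wrist','w9.png')
E
```

```text
[599.7 260.5 176.4] 0.6151282717255901 [-0.111  0.891  1.801  1.471  1.618  1.425] [ 0.2 -0.3 -0.9]
```

View pics/s9.png

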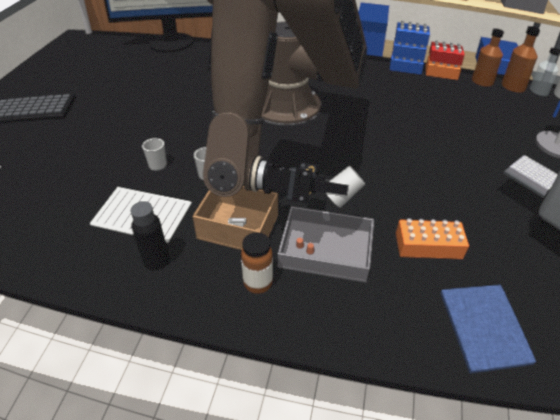

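View pics/w9.png

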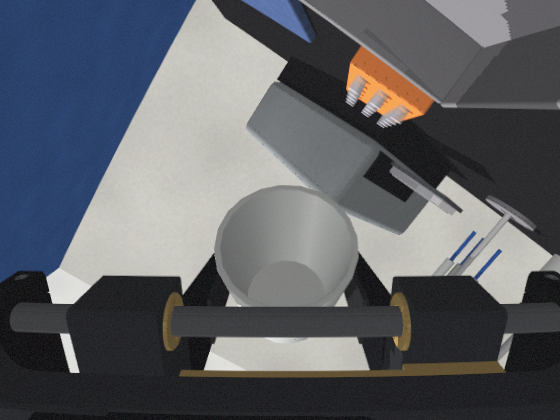

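Scene view: two stoppers lie in the tub at (299,242) and (311,249); the wrist view shows the beaker empty. Rolling back and going to the mat.

Request:
jog_arm(series=[{"dx": 0,"dy": 0,"dz": 0.003,"rx": 0,"ry": -8,"rz": 0,"gripper": 0.2},{"dx": 0,"dy": 0,"dz": 0.003,"rx": 0,"ry": -8,"rz": 0,"gripper": 0.2},{"dx": 0,"dy": 0,"dz": 0.004,"rx": 0,"ry": -8,"rz": 0,"gripper": 0.2},{"dx": 0,"dy": 0,"dz": 0,"rx": 0,"ry": -8,"rz": 0,"gripper": 0.2},{"dx": 0,"dy": 0,"dz": 0,"rx": 0,"ry": -8,"rz": 0,"gripper": 0.2},{"dx": 0,"dy": 0,"dz": 0,"rx": 0,"ry": -8,"rz": 0,"gripper": 0.2},{"dx": 0,"dy": 0,"dz": 0,"rx": 0,"ry": -8,"rz": 0,"gripper": 0.2},{"dx": 0,"dy": -0.01,"dz": 0,"rx": 0,"ry": -8,"rz": 0,"gripper": 0.2},{"dx": 0,"dy": -0.02,"dz": 0,"rx": 0,"ry": -8,"rz": 0,"gripper": 0.2},{"dx": 0,"dy": -0.03,"dz": 0,"rx": 0,"ry": -8,"rz": 0,"gripper": 0.2},{"dx": 0,"dy": -0.03,"dz": 0,"rx": 0,"ry": -8,"rz": 0,"gripper": 0.2},{"dx": 0,"dy": -0.03,"dz": 0,"rx": 0,"ry": -8,"rz": 0,"gripper": 0.2}])

```text
t: 16.0
eef_pos: [599.7, 139.7, 186.1]
tcp_rot: [-0.001, 0.86, -0.001]
ft_force: [0.2, -0.2, -0.9]
opening: 0.61
```

Request:
jog_arm(series=[{"dx": 0,"dy": -0.03,"dz": 0,"rx": 0,"ry": -8,"rz": 0,"gripper": 0.2},{"dx": 0,"dy": -0.03,"dz": 0,"rx": 0,"ry": -8,"rz": 0,"gripper": 0.2},{"dx": 0,"dy": -0.03,"dz": 0,"rx": 0,"ry": -8,"rz": 0,"gripper": 0.2},{"dx": 0.003,"dy": -0.03,"dz": 0,"rx": 0,"ry": -8,"rz": 0,"gripper": 0.2},{"dx": 0.003,"dy": -0.03,"dz": 0,"rx": 0,"ry": -8,"rz": 0,"gripper": 0.2},{"dx": 0.003,"dy": -0.03,"dz": 0,"rx": 0,"ry": -8,"rz": 0,"gripper": 0.2},{"dx": 0.003,"dy": -0.03,"dz": 0,"rx": -6,"ry": -2,"rz": 0,"gripper": 0.2},{"dx": 0.003,"dy": -0.03,"dz": 0,"rx": -6,"ry": 0,"rz": 0,"gripper": 0.2},{"dx": 0.003,"dy": -0.03,"dz": 0,"rx": -7,"ry": 0,"rz": 0,"gripper": 0.2},{"dx": 0.003,"dy": -0.03,"dz": 0,"rx": -7,"ry": 0,"rz": 0,"gripper": 0.2},{"dx": 0.004,"dy": -0.03,"dz": 0,"rx": -7,"ry": 0,"rz": 0,"gripper": 0.2},{"dx": 0,"dy": -0.017,"dz": 0,"rx": -7,"ry": 0,"rz": 0,"gripper": 0.2}])

```text
t: 17.2
eef_pos: [624.9, -209.0, 186.2]
tcp_rot: [-0.704, -0.007, 0.0]
ft_force: [0.6, 0.8, -0.6]
opening: 0.614
```

```bash
python3 - <<'E'
from h import *
s,im=shot('wrist','w10.png'); print(s['eef_pos'].round(1),s['tcp_rot'].round(3),s['opening'],s['joints'].round(3),s['ft_force'].round(1))
shot('top','t10.png');shot('scene','s10.png')
E
```

```text
[ 624.9 -209.   186.2] [-0.704 -0.007  0.   ] 0.6136024771112331 [-0.667  0.79   1.34   0.646  1.624 -0.846] [ 0.6  0.8 -0.6]
```

View pics/w10.png

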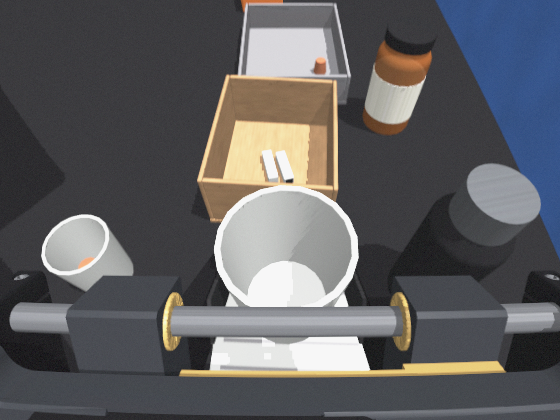

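View pics/s10.png

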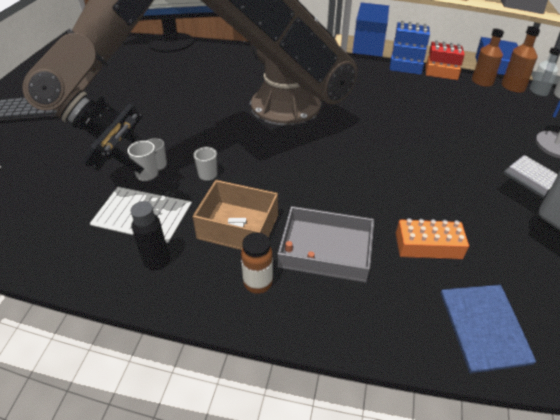

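Wrist view: the empty beaker is unchanged in the grip at (286,250), over the white mat. Lowering.

Request:
jog_arm(series=[{"dx": 0,"dy": 0,"dz": -0.03,"rx": 0,"ry": 0,"rz": 0,"gripper": 0.2},{"dx": 0,"dy": 0,"dz": -0.035,"rx": 0,"ry": 0,"rz": 0,"gripper": 0.2},{"dx": 0,"dy": 0,"dz": -0.035,"rx": 0,"ry": 0,"rz": 0,"gripper": 0.2},{"dx": 0,"dy": 0,"dz": -0.02,"rx": 0,"ry": 0,"rz": 0,"gripper": 0.2},{"dx": 0,"dy": 0,"dz": -0.01,"rx": 0,"ry": 0,"rz": 0,"gripper": 0.2},{"dx": 0,"dy": 0,"dz": -0.005,"rx": 0,"ry": 0,"rz": 0,"gripper": 0.2},{"dx": 0,"dy": 0,"dz": 0,"rx": 0,"ry": 0,"rz": 0,"gripper": 0.2},{"dx": 0,"dy": 0,"dz": 0,"rx": 0,"ry": 0,"rz": 0,"gripper": 0.2}])

```text
t: 18.15
eef_pos: [625.6, -206.3, 51.9]
tcp_rot: [-0.699, -0.003, -0.001]
ft_force: [-0.2, 0.9, -1.6]
opening: 0.612
```

Request:
jog_arm(series=[{"dx": 0,"dy": 0,"dz": -0.002,"rx": 0,"ry": 0,"rz": 0,"gripper": 0.2},{"dx": 0,"dy": 0,"dz": -0.002,"rx": 0,"ry": 0,"rz": 0,"gripper": 0.2},{"dx": 0,"dy": 0,"dz": -0.001,"rx": 0,"ry": 0,"rz": 0,"gripper": 0.2},{"dx": 0,"dy": 0,"dz": 0,"rx": 0,"ry": 0,"rz": 0,"gripper": 0.2}])

```text
t: 18.55
eef_pos: [625.5, -206.3, 47.2]
tcp_rot: [-0.697, -0.003, -0.001]
ft_force: [-0.8, -1.3, 7.6]
opening: 0.609
```

Contact at the height I expected (47 mm). Releasing and backing out along the tool axis.

Request:
jog_arm(series=[{"dx": 0,"dy": 0,"dz": 0,"rx": 0,"ry": 0,"rz": 0,"gripper": 0.65},{"dx": 0,"dy": 0,"dz": 0,"rx": 0,"ry": 0,"rz": 0,"gripper": 0.8},{"dx": 0,"dy": 0,"dz": 0,"rx": 0,"ry": 0,"rz": 0,"gripper": 1},{"dx": 0,"dy": 0,"dz": 0,"rx": 0,"ry": 0,"rz": 0,"gripper": 1},{"dx": 0,"dy": 0,"dz": 0,"rx": 0,"ry": 0,"rz": 0,"gripper": 1},{"dx": 0,"dy": -0.018,"dz": 0.015,"rx": 0,"ry": 0,"rz": 0,"gripper": 1},{"dx": 0,"dy": -0.018,"dz": 0.015,"rx": 0,"ry": 0,"rz": 0,"gripper": 1},{"dx": 0,"dy": -0.025,"dz": 0.021,"rx": 0,"ry": 0,"rz": 0,"gripper": 1},{"dx": 0,"dy": -0.025,"dz": 0.021,"rx": 0,"ry": 0,"rz": 0,"gripper": 1},{"dx": 0,"dy": -0.02,"dz": 0.03,"rx": 0,"ry": 0,"rz": 0,"gripper": 1},{"dx": 0,"dy": 0,"dz": 0.04,"rx": 0,"ry": 0,"rz": 0,"gripper": 1},{"dx": 0,"dy": 0,"dz": 0.03,"rx": 0,"ry": 0,"rz": 0,"gripper": 1}])

```text
t: 19.75
eef_pos: [625.1, -312.9, 219.6]
tcp_rot: [-0.699, -0.002, -0.002]
ft_force: [-0.7, -0.7, -0.1]
opening: 1.003
```

```bash
python3 - <<'E'
from h import *
s,im=shot('wrist','w11.png'); print(s['eef_pos'].round(1),s['tcp_rot'].round(3),s['opening'],s['joints'].round(3),s['ft_force'].round(1))
shot('top','t11.png')
E
```

```text
[ 625.1 -312.9  219.6] [-0.699 -0.002 -0.002] 1.00335139975407 [-0.769  0.851  1.109  0.606  1.819 -0.815] [-0.7 -0.7 -0.1]
```

View pics/w11.png

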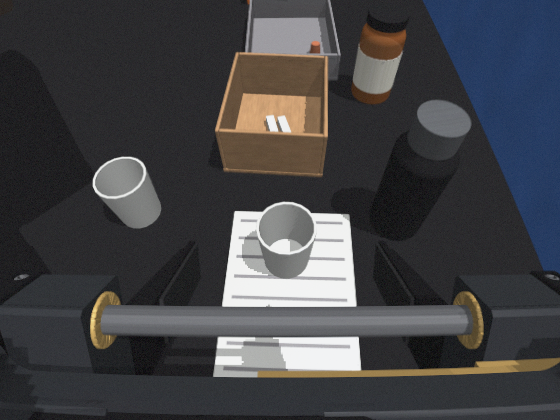

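View pics/t11.png

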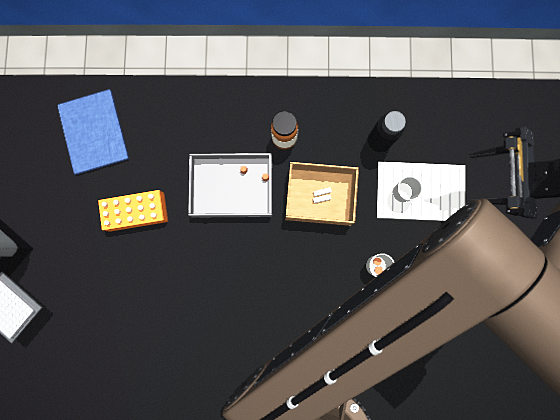

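b1 now stands on the mat (wrist (287,240), top (409,188)), and both cuvettes and both stoppers are in their containers. Now b2.

Request:
jog_arm(series=[{"dx": -0.016,"dy": 0.007,"dz": 0,"rx": 0,"ry": 0,"rz": 0,"gripper": 1},{"dx": -0.032,"dy": 0.015,"dz": 0,"rx": 0,"ry": 0,"rz": 0,"gripper": 1},{"dx": -0.032,"dy": 0.015,"dz": 0,"rx": 0,"ry": 0,"rz": 0,"gripper": 1},{"dx": -0.032,"dy": 0.015,"dz": -0.01,"rx": 0,"ry": 0,"rz": 0,"gripper": 1},{"dx": -0.032,"dy": 0.015,"dz": -0.01,"rx": 0,"ry": 0,"rz": 0,"gripper": 1},{"dx": -0.032,"dy": 0.015,"dz": -0.02,"rx": 0,"ry": 0,"rz": 0,"gripper": 1},{"dx": -0.017,"dy": 0.005,"dz": -0.03,"rx": 0,"ry": 0,"rz": 0,"gripper": 1},{"dx": 0,"dy": 0,"dz": -0.03,"rx": 0,"ry": 0,"rz": 0,"gripper": 1},{"dx": 0,"dy": 0,"dz": -0.003,"rx": 0,"ry": 0,"rz": 0,"gripper": 1},{"dx": 0,"dy": 0,"dz": 0,"rx": 0,"ry": 0,"rz": 0,"gripper": 1}])

```text
t: 20.85
eef_pos: [432.3, -225.0, 114.4]
tcp_rot: [-0.697, -0.001, -0.001]
ft_force: [0.4, 0.4, 0.5]
opening: 1.002
```

```bash
python3 - <<'E'
from h import *
s,im=shot('wrist','w12.png'); print(s['eef_pos'].round(1),s['tcp_rot'].round(3),s['opening'],s['joints'].round(3),s['ft_force'].round(1))
shot('scene','s12.png')
E
```

```text
[ 432.3 -225.   114.4] [-0.697 -0.001 -0.001] 1.001914947612721 [-0.886  0.725  1.77   0.514  1.416 -1.175] [0.4 0.4 0.5]
```

View pics/w12.png

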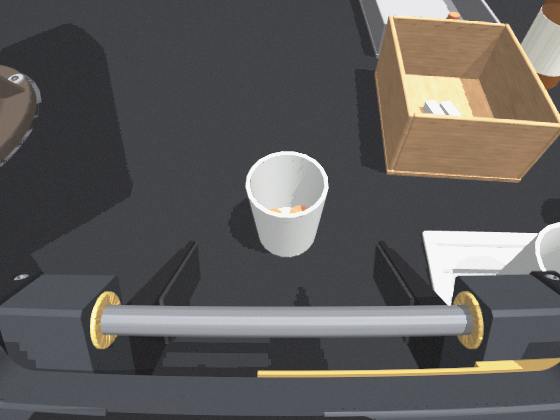

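View pics/s12.png

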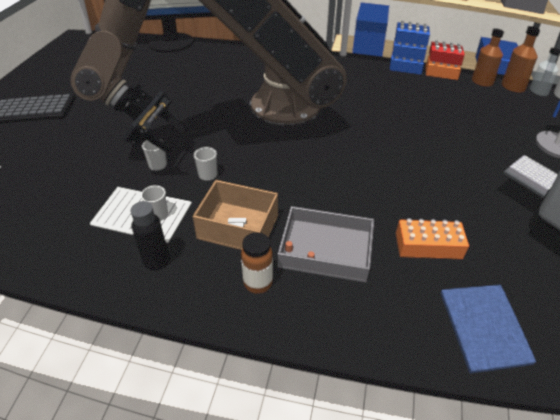

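Wrist view: b2 is centred at (287,187), at the same relative place as b1 was, and b3 is unmoved below the arm.

Request:
jog_arm(series=[{"dx": 0,"dy": 0.018,"dz": -0.015,"rx": 0,"ry": 0,"rz": 0,"gripper": 1},{"dx": 0,"dy": 0.018,"dz": -0.015,"rx": 0,"ry": 0,"rz": 0,"gripper": 1},{"dx": 0,"dy": 0.018,"dz": -0.015,"rx": 0,"ry": 0,"rz": 0,"gripper": 1},{"dx": 0,"dy": 0.018,"dz": -0.015,"rx": 0,"ry": 0,"rz": 0,"gripper": 1},{"dx": 0,"dy": 0.018,"dz": -0.013,"rx": 0,"ry": 0,"rz": 0,"gripper": 1},{"dx": 0,"dy": 0,"dz": 0,"rx": 0,"ry": 0,"rz": 0,"gripper": 0.8},{"dx": 0,"dy": 0,"dz": 0,"rx": 0,"ry": 0,"rz": 0,"gripper": 0.7},{"dx": 0,"dy": 0,"dz": 0,"rx": 0,"ry": 0,"rz": 0,"gripper": 0.6},{"dx": 0,"dy": 0,"dz": 0,"rx": 0,"ry": 0,"rz": 0,"gripper": 0.4},{"dx": 0,"dy": 0,"dz": 0,"rx": 0,"ry": 0,"rz": 0,"gripper": 0.3},{"dx": 0,"dy": 0,"dz": 0,"rx": 0,"ry": 0,"rz": 0,"gripper": 0.2},{"dx": 0,"dy": 0,"dz": 0,"rx": 0,"ry": 0,"rz": 0,"gripper": 0.2}])

```text
t: 22.15
eef_pos: [432.5, -135.5, 42.1]
tcp_rot: [-0.698, -0.002, -0.002]
ft_force: [0.4, -3.1, 6.6]
opening: 0.617
```

```bash
python3 - <<'E'
from h import *
s,im=shot('wrist','w13.png'); print(s['eef_pos'].round(1),s['tcp_rot'].round(3),s['opening'],s['joints'].round(3),s['ft_force'].round(1))
E
```

```text
[ 432.5 -135.5   42.1] [-0.698 -0.002 -0.002] 0.6171412538885452 [-0.781  0.802  1.938  0.632  1.179 -1.268] [ 0.4 -3.1  6.6]
```

View pics/w13.png

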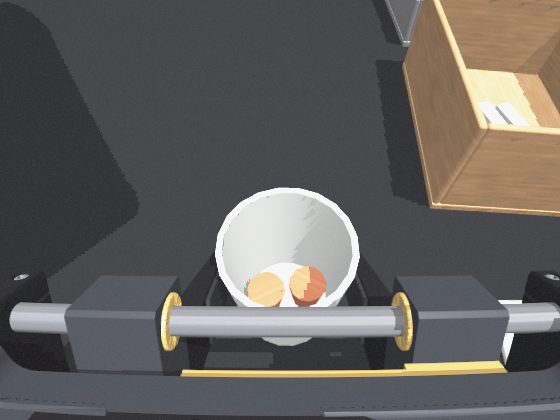

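b2 is gripped at 58.6 mm with two stoppers inside, at (266,290) and (308,285).

Request:
jog_arm(series=[{"dx": 0,"dy": 0,"dz": 0.025,"rx": 0,"ry": 0,"rz": 0,"gripper": 0.2},{"dx": 0,"dy": 0,"dz": 0.035,"rx": 0,"ry": 0,"rz": 0,"gripper": 0.2},{"dx": 0,"dy": 0,"dz": 0.035,"rx": 0,"ry": 0,"rz": 0,"gripper": 0.2},{"dx": 0,"dy": 0.01,"dz": 0.03,"rx": 0,"ry": 0,"rz": 0,"gripper": 0.2},{"dx": 0.01,"dy": 0.026,"dz": 0.01,"rx": 0,"ry": 0,"rz": 0,"gripper": 0.2},{"dx": 0.017,"dy": 0.04,"dz": 0,"rx": 0,"ry": 0,"rz": 0,"gripper": 0.2},{"dx": 0.017,"dy": 0.04,"dz": 0,"rx": 3,"ry": 0,"rz": 0,"gripper": 0.2},{"dx": 0.017,"dy": 0.04,"dz": 0,"rx": 4,"ry": 0,"rz": 0,"gripper": 0.2},{"dx": 0.017,"dy": 0.04,"dz": 0,"rx": 4,"ry": 0,"rz": 0,"gripper": 0.2},{"dx": 0.017,"dy": 0.04,"dz": 0,"rx": 4,"ry": 0,"rz": 0,"gripper": 0.2},{"dx": 0.017,"dy": 0.04,"dz": 0,"rx": 5,"ry": 0,"rz": 0,"gripper": 0.2},{"dx": 0.017,"dy": 0.04,"dz": 0,"rx": 5,"ry": 0,"rz": 0,"gripper": 0.2}])

```text
t: 23.4
eef_pos: [561.8, 182.3, 176.6]
tcp_rot: [-0.259, -0.001, -0.002]
ft_force: [-0.1, 0.1, -0.0]
opening: 0.619
```

Request:
jog_arm(series=[{"dx": 0.017,"dy": 0.04,"dz": 0,"rx": 5,"ry": 0,"rz": 0,"gripper": 0.2},{"dx": 0.017,"dy": 0.03,"dz": 0,"rx": 5,"ry": 0,"rz": 0,"gripper": 0.2},{"dx": 0.005,"dy": 0.01,"dz": 0,"rx": 5,"ry": 0,"rz": 0,"gripper": 0.2},{"dx": 0,"dy": 0,"dz": 0,"rx": 0,"ry": 8,"rz": 0,"gripper": 0.2},{"dx": 0,"dy": 0,"dz": 0,"rx": 0,"ry": 8,"rz": 0,"gripper": 0.2},{"dx": 0,"dy": 0,"dz": 0,"rx": 0,"ry": 8,"rz": 0,"gripper": 0.2},{"dx": 0,"dy": 0,"dz": 0,"rx": 0,"ry": 8,"rz": 0,"gripper": 0.2},{"dx": 0,"dy": 0,"dz": 0,"rx": 0,"ry": 8,"rz": 0,"gripper": 0.2},{"dx": 0,"dy": 0,"dz": 0,"rx": 0,"ry": 8,"rz": 0,"gripper": 0.2},{"dx": 0,"dy": 0,"dz": 0,"rx": 0,"ry": 8,"rz": 0,"gripper": 0.2},{"dx": 0,"dy": 0,"dz": 0,"rx": 0,"ry": 6,"rz": 0,"gripper": 0.2},{"dx": 0,"dy": 0,"dz": 0,"rx": 0,"ry": 0,"rz": 0,"gripper": 0.2}])

```text
t: 24.6
eef_pos: [600.2, 260.8, 176.4]
tcp_rot: [-0.004, 1.083, -0.005]
ft_force: [0.6, -0.8, -0.6]
opening: 0.618
```

```bash
python3 - <<'E'
from h import *
s,im=shot('scene','s14.png'); print(s['eef_pos'].round(1),s['tcp_rot'].round(3),s['opening'],s['joints'].round(3),s['ft_force'].round(1))
E
```

```text
[600.2 260.8 176.4] [-0.004  1.083 -0.005] 0.6178010381440653 [-0.11   0.891  1.801  1.471  1.616 -0.04 ] [ 0.6 -0.8 -0.6]
```

View pics/s14.png

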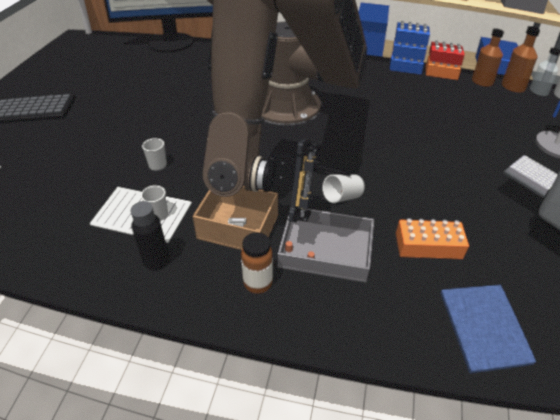

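Same pour pose over the tub; finishing the roll.

Request:
jog_arm(series=[{"dx": 0,"dy": 0,"dz": 0,"rx": 0,"ry": 7,"rz": 0,"gripper": 0.2},{"dx": 0,"dy": 0,"dz": 0,"rx": 0,"ry": 5,"rz": 0,"gripper": 0.2},{"dx": 0,"dy": 0,"dz": 0,"rx": 0,"ry": 5,"rz": 0,"gripper": 0.2},{"dx": 0,"dy": 0,"dz": 0,"rx": 0,"ry": 5,"rz": 0,"gripper": 0.2},{"dx": 0,"dy": 0,"dz": 0,"rx": 0,"ry": 5,"rz": 0,"gripper": 0.2},{"dx": 0,"dy": 0,"dz": 0,"rx": 0,"ry": 5,"rz": 0,"gripper": 0.2},{"dx": 0,"dy": 0,"dz": 0,"rx": 0,"ry": 8,"rz": 0,"gripper": 0.2},{"dx": 0,"dy": 0,"dz": 0,"rx": 0,"ry": 8,"rz": 0,"gripper": 0.2},{"dx": 0,"dy": 0,"dz": 0,"rx": 0,"ry": 8,"rz": 0,"gripper": 0.2},{"dx": 0,"dy": 0,"dz": 0,"rx": 0,"ry": 8,"rz": 0,"gripper": 0.2},{"dx": 0,"dy": 0,"dz": 0,"rx": 0,"ry": 8,"rz": 0,"gripper": 0.2},{"dx": 0,"dy": 0,"dz": 0,"rx": 0,"ry": 8,"rz": 0,"gripper": 0.2}])

```text
t: 25.85
eef_pos: [600.2, 260.9, 176.6]
tcp_rot: [-3.14, 0.661, -3.139]
ft_force: [-0.2, -0.1, -1.7]
opening: 0.623
```

Request:
jog_arm(series=[{"dx": 0,"dy": 0,"dz": 0,"rx": 0,"ry": 4,"rz": 0,"gripper": 0.2},{"dx": 0,"dy": 0,"dz": 0,"rx": 0,"ry": 0,"rz": 0,"gripper": 0.2},{"dx": 0,"dy": 0,"dz": 0,"rx": 0,"ry": 0,"rz": 0,"gripper": 0.2}])

```text
t: 26.15
eef_pos: [600.2, 260.9, 176.6]
tcp_rot: [-3.14, 0.598, -3.139]
ft_force: [-0.5, 0.4, -0.4]
opening: 0.618
```

```bash
python3 - <<'E'
from h import *
s,im=shot('scene','s15.png'); print(s['eef_pos'].round(1),s['tcp_rot'].round(3),s['opening'],s['joints'].round(3),s['ft_force'].round(1))
shot('wrist','w15.png')
E
```

```text
[600.2 260.9 176.6] [-3.14   0.598 -3.139] 0.6182725505007189 [-0.11   0.891  1.799  1.47   1.618  1.422] [-0.5  0.4 -0.4]
```

View pics/s15.png

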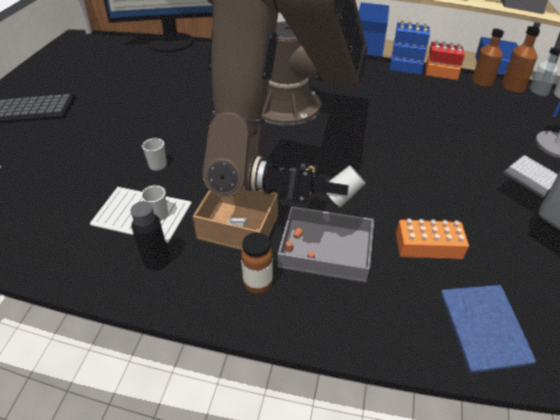

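View pics/w15.png

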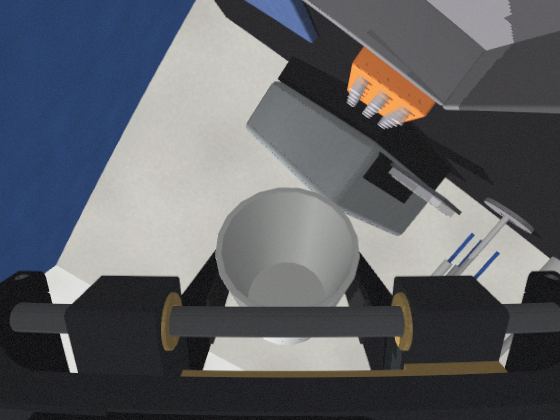

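The beaker is empty, but only three stoppers show in the tub, at (299,232), (289,245) and (311,254). I'll check where the fourth is.

```bash
python3 - <<'E'
from h import *
s,im=shot('top','t15.png')
a=cv2.imread('pics/t15.png');b=cv2.imread('pics/s15.png')
A=cv2.resize(a[140:290,170:320],None,fx=2.6,fy=2.6,interpolation=cv2.INTER_CUBIC);B=cv2.resize(b[170:320,200:350+0],None,fx=2.6,fy=2.6,interpolation=cv2.INTER_CUBIC)
cv2.imwrite('pics/z15.png',np.hstack([A,B]))
E
```

```text
(no output)
```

View pics/z15.png

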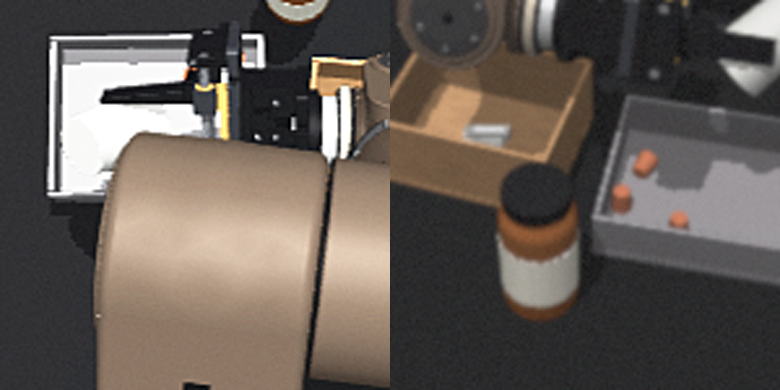

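The arm hides it here; I'll roll back, carry the beaker off to the mat and look again.

Request:
jog_arm(series=[{"dx": 0,"dy": 0,"dz": 0.003,"rx": 0,"ry": -8,"rz": 0,"gripper": 0.2},{"dx": 0,"dy": 0,"dz": 0.003,"rx": 0,"ry": -8,"rz": 0,"gripper": 0.2},{"dx": 0,"dy": 0,"dz": 0.004,"rx": 0,"ry": -8,"rz": 0,"gripper": 0.2},{"dx": 0,"dy": 0,"dz": 0,"rx": 0,"ry": -8,"rz": 0,"gripper": 0.2},{"dx": 0,"dy": 0,"dz": 0,"rx": 0,"ry": -8,"rz": 0,"gripper": 0.2},{"dx": 0,"dy": 0,"dz": 0,"rx": 0,"ry": -8,"rz": 0,"gripper": 0.2},{"dx": 0,"dy": 0,"dz": 0,"rx": 0,"ry": -8,"rz": 0,"gripper": 0.2},{"dx": 0,"dy": -0.01,"dz": 0,"rx": 0,"ry": -8,"rz": 0,"gripper": 0.2},{"dx": 0,"dy": -0.02,"dz": 0,"rx": 0,"ry": -8,"rz": 0,"gripper": 0.2},{"dx": 0,"dy": -0.03,"dz": 0,"rx": 0,"ry": -8,"rz": 0,"gripper": 0.2},{"dx": 0,"dy": -0.03,"dz": 0,"rx": 0,"ry": -8,"rz": 0,"gripper": 0.2},{"dx": 0,"dy": -0.03,"dz": 0,"rx": 0,"ry": -8,"rz": 0,"gripper": 0.2}])

```text
t: 27.5
eef_pos: [600.1, 139.8, 186.7]
tcp_rot: [-0.002, 0.865, -0.003]
ft_force: [0.9, -0.3, -0.4]
opening: 0.621
```

Request:
jog_arm(series=[{"dx": 0,"dy": -0.04,"dz": 0,"rx": 0,"ry": -8,"rz": 0,"gripper": 0.2},{"dx": 0,"dy": -0.04,"dz": 0,"rx": 0,"ry": -8,"rz": 0,"gripper": 0.2},{"dx": 0,"dy": -0.04,"dz": 0,"rx": 0,"ry": -8,"rz": 0,"gripper": 0.2},{"dx": 0.003,"dy": -0.04,"dz": 0,"rx": 0,"ry": -8,"rz": 0,"gripper": 0.2},{"dx": 0.003,"dy": -0.04,"dz": 0,"rx": 0,"ry": -8,"rz": 0,"gripper": 0.2},{"dx": 0.003,"dy": -0.04,"dz": 0,"rx": 0,"ry": -8,"rz": 0,"gripper": 0.2},{"dx": 0.003,"dy": -0.04,"dz": 0,"rx": -6,"ry": -2,"rz": 0,"gripper": 0.2},{"dx": 0.003,"dy": -0.04,"dz": 0,"rx": -6,"ry": 0,"rz": 0,"gripper": 0.2},{"dx": 0.003,"dy": -0.04,"dz": 0,"rx": -7,"ry": 0,"rz": 0,"gripper": 0.2},{"dx": 0.003,"dy": -0.04,"dz": 0,"rx": -7,"ry": 0,"rz": 0,"gripper": 0.2},{"dx": 0.001,"dy": -0.03,"dz": 0,"rx": -7,"ry": 0,"rz": 0,"gripper": 0.2},{"dx": 0,"dy": -0.017,"dz": 0,"rx": -7,"ry": 0,"rz": 0,"gripper": 0.2}])

```text
t: 28.7
eef_pos: [621.9, -309.2, 186.5]
tcp_rot: [-0.704, -0.004, -0.004]
ft_force: [0.3, 0.5, -1.2]
opening: 0.623
```

```bash
python3 - <<'E'
from h import *
s,im=shot('wrist','w16.png'); print(s['eef_pos'].round(1),s['tcp_rot'].round(3),s['opening'],s['joints'].round(3),s['ft_force'].round(1))
shot('top','t16.png');shot('scene','s16.png')
a=cv2.imread('pics/t16.png');b=cv2.imread('pics/s16.png')
A=cv2.resize(a[140:290,170:320],None,fx=2.6,fy=2.6,interpolation=cv2.INTER_CUBIC);B=cv2.resize(b[170:320,240:390],None,fx=2.6,fy=2.6,interpolation=cv2.INTER_CUBIC)
cv2.imwrite('pics/z16.png',np.hstack([A,B]))
E
```

```text
[ 621.9 -309.2  186.5] [-0.704 -0.004 -0.004] 0.6233234185384702 [-0.768  0.871  1.155  0.597  1.76  -0.853] [ 0.3  0.5 -1.2]
```

View pics/z16.png

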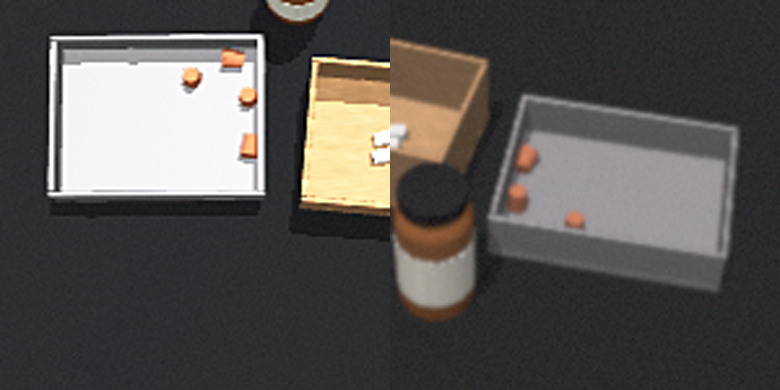

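View pics/w16.png

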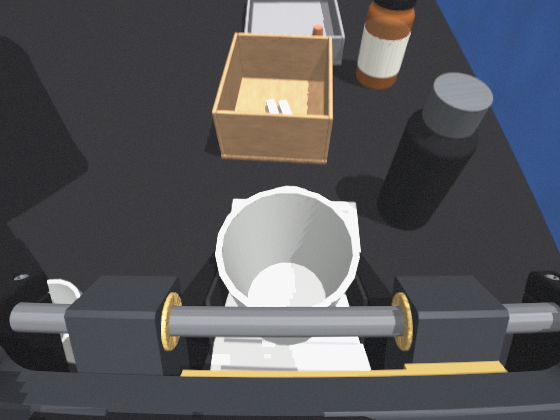

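View pics/t16.png

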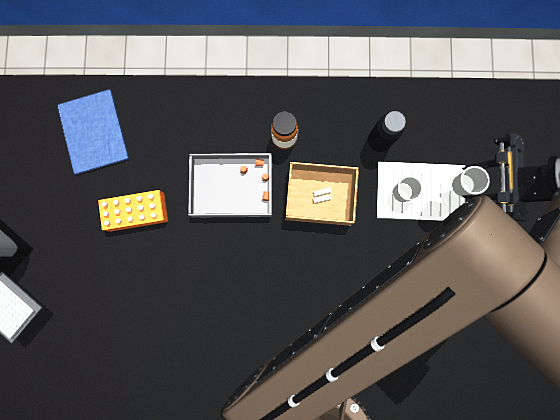

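All four stoppers are in the tub, the fourth in the far corner at top (259,162). The empty beaker is over the mat, so I'm lowering it.

Request:
jog_arm(series=[{"dx": 0,"dy": 0,"dz": -0.03,"rx": 0,"ry": 0,"rz": 0,"gripper": 0.2},{"dx": 0,"dy": 0,"dz": -0.035,"rx": 0,"ry": 0,"rz": 0,"gripper": 0.2},{"dx": 0,"dy": 0,"dz": -0.035,"rx": 0,"ry": 0,"rz": 0,"gripper": 0.2},{"dx": 0,"dy": 0,"dz": -0.02,"rx": 0,"ry": 0,"rz": 0,"gripper": 0.2},{"dx": 0,"dy": 0,"dz": -0.01,"rx": 0,"ry": 0,"rz": 0,"gripper": 0.2},{"dx": 0,"dy": 0,"dz": -0.005,"rx": 0,"ry": 0,"rz": 0,"gripper": 0.2},{"dx": 0,"dy": 0,"dz": 0,"rx": 0,"ry": 0,"rz": 0,"gripper": 0.2},{"dx": 0,"dy": 0,"dz": -0.002,"rx": 0,"ry": 0,"rz": 0,"gripper": 0.2},{"dx": 0,"dy": 0,"dz": -0.002,"rx": 0,"ry": 0,"rz": 0,"gripper": 0.2},{"dx": 0,"dy": 0,"dz": 0,"rx": 0,"ry": 0,"rz": 0,"gripper": 0.2}])

```text
t: 29.85
eef_pos: [622.3, -306.2, 48.2]
tcp_rot: [-0.699, -0.003, -0.003]
ft_force: [-0.5, -0.9, -1.3]
opening: 0.62
```

Request:
jog_arm(series=[{"dx": 0,"dy": 0,"dz": -0.001,"rx": 0,"ry": 0,"rz": 0,"gripper": 0.2},{"dx": 0,"dy": 0,"dz": 0,"rx": 0,"ry": 0,"rz": 0,"gripper": 0.2}])

```text
t: 30.05
eef_pos: [622.3, -306.2, 48.1]
tcp_rot: [-0.697, -0.004, -0.002]
ft_force: [-2.3, -0.5, 5.9]
opening: 0.62
```

Request:
jog_arm(series=[{"dx": 0,"dy": 0,"dz": 0,"rx": 0,"ry": 0,"rz": 0,"gripper": 0.65},{"dx": 0,"dy": 0,"dz": 0,"rx": 0,"ry": 0,"rz": 0,"gripper": 0.8},{"dx": 0,"dy": 0,"dz": 0,"rx": 0,"ry": 0,"rz": 0,"gripper": 1},{"dx": 0,"dy": 0,"dz": 0,"rx": 0,"ry": 0,"rz": 0,"gripper": 1},{"dx": 0,"dy": 0,"dz": 0,"rx": 0,"ry": 0,"rz": 0,"gripper": 1},{"dx": 0,"dy": -0.018,"dz": 0.015,"rx": 0,"ry": 0,"rz": 0,"gripper": 1},{"dx": 0,"dy": -0.018,"dz": 0.015,"rx": 0,"ry": 0,"rz": 0,"gripper": 1},{"dx": 0,"dy": -0.025,"dz": 0.021,"rx": 0,"ry": 0,"rz": 0,"gripper": 1},{"dx": 0,"dy": -0.025,"dz": 0.021,"rx": 0,"ry": 0,"rz": 0,"gripper": 1},{"dx": 0,"dy": -0.02,"dz": 0.03,"rx": 0,"ry": 0,"rz": 0,"gripper": 1},{"dx": 0,"dy": 0,"dz": 0.04,"rx": 0,"ry": 0,"rz": 0,"gripper": 1},{"dx": 0,"dy": 0,"dz": 0.04,"rx": 0,"ry": 0,"rz": 0,"gripper": 1}])

```text
t: 31.25
eef_pos: [621.8, -412.7, 229.3]
tcp_rot: [-0.697, -0.002, -0.003]
ft_force: [-0.5, -0.7, -0.2]
opening: 1.003
```

```bash
python3 - <<'E'
from h import *
s,im=shot('wrist','w17.png'); print(s['eef_pos'].round(1),s['tcp_rot'].round(3),s['opening'],s['ft_force'].round(1))
shot('top','t17.png');shot('scene','s17.png')
E
```

```text
[ 621.8 -412.7  229.3] [-0.697 -0.002 -0.003] 1.002535633661591 [-0.5 -0.7 -0.2]
```

View pics/t17.png

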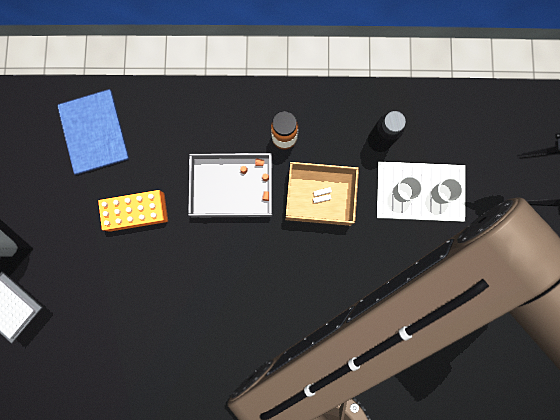

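View pics/s17.png

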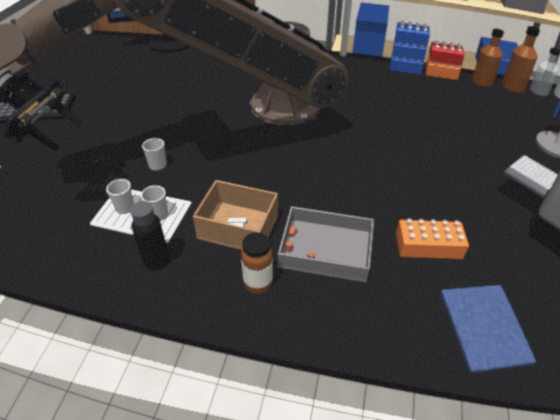

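```bash
python3 - <<'E'
from h import *
print(onz('top',(409,187.5),81).round(0),onz('top',(449.5,190.5),81).round(0))
print('scene/top tri',tri(ray('top',(409,187.5)),ray('scene',(154,196)))[0].round(0),tri(ray('top',(449.5,190.5)),ray('scene',(120,188)))[0].round(0))
a=cv2.imread('pics/scene0.png',0).astype(int);b=cv2.imread('pics/s17.png',0).astype(int)
d=abs(a-b)
for n,(x0,y0,x1,y1) in dict(b3=(140,136,170,172),flask=(130,218,166,270),bottle=(240,232,275,293),rack=(395,215,470,262)).items(): 
  best=min(((abs(a[y0:y1,x0:x1]-b[y0+j:y1+j,x0+i:x1+i]).mean(),i,j) for i in range(-3,4) for j in range(-3,4))); print(n,best)
t=cv2.imread('pics/t17.png');h=cv2.cvtColor(t,cv2.COLOR_BGR2HSV);m=cv2.inRange(h,(3,90,90),(18,255,255));m[:150]=0;m[218:]=0;m[:,:188]=0;m[:,275:]=0
n,_,st,c=cv2.connectedComponentsWithStats(m)
for k in range(1,n):
  if st[k,4]>8: print('stopper',c[k].round(1),st[k,4],(onz('top',c[k],15)[:2]-[634,240]).round(0))
E
```

```text
[ 625. -207.   81.] [ 619. -307.   81.]
scene/top tri [ 626. -208.   74.] [ 619. -308.   76.]
b3 (np.float64(3.571296296296296), 0, 0)
flask (np.float64(4.285256410256411), 0, 0)
bottle (np.float64(2.360655737704918), 0, 0)
rack (np.float64(1.8700709219858156), 0, 0)
stopper [258.8 161.9] 58 [ 65. -71.]
stopper [243.2 169.4] 38 [ 44. -30.]
stopper [265.1 176.9] 38 [ 25. -88.]
stopper [265.6 196.1] 54 [-26. -90.]
```

```bash
python3 - <<'E'
from h import *
print(env.state()['qvel'].round(3)); print(env.job_done())
E
```

```text
[ 0.002  0.049  0.058 -0.014 -0.027 -0.014]
the job is handed in; nothing more can be done
None
```

I finished the clear-up and handed the job in at about 31 s. `job_done` reports no verdict, so success rests on my own checks below.

- **What I did:** I dropped both cuvettes in the waste box. I tipped the two beakers that held stoppers (two stoppers each) over the wash tub and stood them on the mat. The third beaker was empty, so I left it.
- **Stoppers and cuvettes:** The top camera shows all four stoppers inside the tub's limits, the nearest about 12 mm inside. Both cuvettes were in the waste box.
- **Beakers on the mat:** They stand near (625, -208) and (619, -308), about 10 mm or less off the mat's centre in x and 50 mm either side of it in y. They look upright in both fixed views, but I did not measure their tilt.
- **Left alone:** The empty beaker, bottle, flask and rack show no shift in the scene camera against the first picture.
- **Disagreement:** Triangulated from two views, the placed beakers' rims came out at 74–76 mm instead of the expected 81 mm. I put this down to hand-picked points. When I lowered each beaker, it touched the mat at the expected height.
- **Hidden stopper:** After the second tip, only three stoppers showed in the scene camera. The top camera then showed the fourth in the tub's far corner.
- **At hand-in:** The gripper was open and clear of everything; the joints were still settling, at up to 0.06 rad/s.

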